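# Sort the hardware boxes by feel

### The job

Each of the two closed plywood hardware boxes may be full or nearly empty. Feel the weight of the left one (robot's left) and then the right one by lifting one end of it slightly by the ball knob there for a moment while its other end stays on the dark mat; put each full box into a lane of the bay with the tall back board and each nearly empty one into a lane of the low-backed bay, slid fully home against the back wall. Set them down in the bays and push them gently, never tip a box steeply, and leave everything else on the bench alone.

Things in the scene. Friction and masses are not known exactly. Their poses are not given: they have to be found in the camera images.
- box_left_mid (a point): closed plywood hardware box on the left (robot's left, +y), body 150 mm long (x), 76 wide (y), 56 high. On its lid, all centred 57 mm above this point: in the middle a wooden carrying bar along x, 14 mm wide, 16 high, 64 long (its middle 48 mm free underneath); near each end, 62 mm along x and -x, a round ball knob 24 mm across for lifting that end. Point: body's middle, 28 mm above the underside
- box_left: the same left box; origin under its centre. x points roughly away from the robot. Identical outside to the other, same end for end. It weighs 0.25 to 0.31 kg nearly empty, 0.72 to 0.89 kg full, centre of mass mid-way along; nothing outside shows which. Both may be full, both nearly empty, or one of each. A knob turns stiffly in firm fingers: lifting one end shows 0.55 to 1 of the weight
- box_right_mid (a point): closed plywood hardware box on the right (robot's right, -y), body 150 mm long (x), 76 wide (y), 56 high. On its lid, all centred 57 mm above this point: in the middle a wooden carrying bar along x, 14 mm wide, 16 high, 64 long (its middle 48 mm free underneath); near each end, 62 mm along x and -x, a round ball knob 24 mm across for lifting that end. Point: body's middle, 28 mm above the underside
- box_right: the same right box; origin under its centre. x points roughly away from the robot. Identical outside to the other, same end for end. It weighs 0.25 to 0.31 kg nearly empty, 0.72 to 0.89 kg full, centre of mass mid-way along; nothing outside shows which. Both may be full, both nearly empty, or one of each. A knob turns stiffly in firm fingers: lifting one end shows 0.55 to 1 of the weight
- bay_tall: fixed open bay with a tall back board (115 mm), for full boxes, either lane. Floor 175 mm deep (x), 190 wide (y), 6 thick; open front at -x (robot side); inner face of back wall at x = +81.5 mm. Three walls along x, 6 mm thick, tops 30 mm above bench, make two 86 mm lanes centred at y = +46 and -46 mm. A box fully home has its centre at x = +6.5 mm, long side along x. Origin under the floor's centre
- bay_low: fixed open bay with a low back wall (30 mm), for nearly empty boxes, either lane. Floor 175 mm deep (x), 190 wide (y), 6 thick; open front at -x (robot side); inner face of back wall at x = +81.5 mm. Three walls along x, 6 mm thick, tops 30 mm above bench, make two 86 mm lanes centred at y = +46 and -46 mm. A box fully home has its centre at x = +6.5 mm, long side along x. Origin under the floor's centre
- mat: thin dark rubber mat fixed on the bench, 330 by 380 mm, 3 mm thick, on which both boxes start; origin under its centre
- glue: bystander: glue bottle, 60 mm across, 150 mm high, upright; origin under its centre
- tape: bystander: roll of blue tape lying flat, 100 mm across, 48 mm high; origin under its centre
- driver: bystander: screwdriver lying beyond the mat; origin under its middle
- ornament: bystander: small flat laser-cut plywood heart, 5 mm thick; origin under its middle
- hoop: bystander: thin dark wooden ring, 70 mm across; origin under its centre
- jar: bystander: closed glass jar, 56 mm across, 70 mm high; origin under its centre
Mind the look-alikes: they are no part of the job. What is shaped like the box_left but green is not meant. Leave any blue look-alike of the box_right alone.

How it is judged (in metres and radians):
On the way, in this order (a step that is already met when the one before it is completed fails the run):
1. the left box is held with one end lifted (tilted more than 0.03 rad, about 5 mm at the end) while its other end rests on the mat (angle between box_left's own z axis and vertical above 0.03 rad and contact force between box_left and mat above 0.3 N and contact force between box_left and the fingers above 0.3 N), for 0.2 s.
2. the right box is held with one end lifted (tilted more than 0.03 rad, about 5 mm at the end) while its other end rests on the mat (angle between box_right's own z axis and vertical above 0.03 rad and contact force between box_right and mat above 0.3 N and contact force between box_right and the fingers above 0.3 N), for 0.2 s.
At the end, for the whole second after the job is handed in: Each box stands flat on the floor of a bay, in a lane, within about 6 mm of the back wall and 0.09 rad of the bay's direction, released and at rest; a full box (pressing on the bay with more than 5 N) in the tall-backed bay, a nearly empty one (less than 5 N) in the low-backed bay (((x of box_left_mid in the frame of bay_tall between 0.0005 and 0.01 m and y of box_left_mid in the frame of bay_tall between -0.06 and 0.06 m and z of box_left_mid in the frame of bay_tall below 0.038 m and angle between the x axis of box_left and the x axis of bay_tall, either way round below 0.09 rad and contact force between box_left and bay_tall above 5 N) or (x of box_left_mid in the frame of bay_low between 0.0005 and 0.01 m and y of box_left_mid in the frame of bay_low between -0.06 and 0.06 m and z of box_left_mid in the frame of bay_low below 0.038 m and angle between the x axis of box_left and the x axis of bay_low, either way round below 0.09 rad and contact force between box_left and bay_low below 5 N)) and linear speed of each of box_left, box_right below 0.02 m/s and ((x of box_right_mid in the frame of bay_tall between 0.0005 and 0.01 m and y of box_right_mid in the frame of bay_tall between -0.06 and 0.06 m and z of box_right_mid in the frame of bay_tall below 0.038 m and angle between the x axis of box_right and the x axis of bay_tall, either way round below 0.09 rad and contact force between box_right and bay_tall above 5 N) or (x of box_right_mid in the frame of bay_low between 0.0005 and 0.01 m and y of box_right_mid in the frame of bay_low between -0.06 and 0.06 m and z of box_right_mid in the frame of bay_low below 0.038 m and angle between the x axis of box_right and the x axis of bay_low, either way round below 0.09 rad and contact force between box_right and bay_low below 5 N))); the robot touches nothing.
It fails at once if a box is tipped more than 0.3 rad (angle between any of box_left, box_right's own z axis and vertical above 0.3 rad).
It fails at once if a box is pressed, pushed or dropped on a bay with more than 80 N (contact force between any of box_left, box_right and bay_tall above 80 N or contact force between any of box_left, box_right and bay_low above 80 N).
It fails at once if a box is dropped from more than about 10 mm or thrown (moving faster than 0.45 m/s out of the fingers) ((linear speed of box_left above 0.45 m/s and contact force between box_left and the fingers below 0.1 N) or (linear speed of box_right above 0.45 m/s and contact force between box_right and the fingers below 0.1 N)).
It fails at once if the two boxes are knocked together with more than 15 N (contact force between box_left and box_right above 15 N).
It fails at once if a bystander is moved more than 30 mm (distance of any of glue, tape, driver, ornament, hoop, jar from where it was at the start of the episode above 0.03 m).
It also fails if it takes over 72 s, if anything falls off the work surface, if the arm or the gripper's body presses on something with over 40 N, if the wrist force passes 120 N, or if a joint passes its speed limit or range.

### The arm

A 6-joint arm with a two-finger parallel gripper is mounted at the origin on the work surface. World frame = base frame: x ahead of the robot, y to its left, z up, the work surface at z = 0. Lengths are in mm, angles in rad, forces in N, time in s.
With the tool pointing down it reaches from about 375 to 750 mm from the base axis. Payload 9 kg.
Tool frame: the origin (TCP) lies at the very end of the fingers, on their centre line; the grasp point (between the pads) lies 19 mm behind it; z points along the fingers, y is the direction in which the jaws open and shut (so a half turn about z gives the same grasp; the last joint's range is limited). The gripper opens to 85 mm and grips with 20 to 120 N. Pads are 22 mm wide; open, the fingers measure 114 mm over their backs; the gripper's body (76 mm by 85 mm) begins 54 mm behind the grasp point. The pads swing forward as they close: fully open they stand 13 mm farther back than shut.
Start: joints at [-1.415, 0.104, 0.097, 1.564, 0, 1.353], TCP at [219.105, -558.596, 231.331] pointing down, gripper open.
Joint ranges: [-2.99, 2.99], [-0.84, 1.86], [-1.1, 1.16], [-1.84, 2.11], [-1.51, 1.56], [-3.14, 3.14]. Speed limits (rad/s): [2.22, 2.22, 2.57, 3.14, 3.14, 3.14].

### API

Orientations are given as a unit quaternion [x, y, z, w].
In Python, from plant import telemetry, cams, order gives the robot as it stands.
- The arm moves only by the tool carry_out, never from a script. Its argument "deltas" is a list of rows, each an object of numbers: "x", "y", "z": the shift along the tool's x, y, z in cm; "wx", "wy", "wz": the turn, a rotation vector about the tool's x, y, z in degrees. In form: [{"x": .., "y": .., "z": .., "wx": .., "wy": .., "wz": ..}, ...]. A call has 1 to 20 rows; each row shifts and turns the commanded pose from where the row before left it, along the tool's axes as they then stand; what a row does not reach is not made up. A row lasts 1/12 s, in which the tool goes at most 41.7 mm and 7.16 degrees, less where a joint would pass 70% of its speed; a pose out of reach is approached as far as the arm can. A call is refused whole if a number of a shift passes 4.17 or a number of a turn 7.16, either way. A call with a gripper value outside its range is refused whole. "hand" is the gripper's target within -1 to 1 (fully open at 1, half-way at 0, shut at -1), set as the call begins (left out, the last holds). The fingers move at their own pace and stop on an object; the grip force is fixed at half the most. Time passes only in rows, so rows that do not move let the fingers close. It gives the time, the measured TCP pose, the force and the opening at its end, in the units of the state.
- telemetry.get_obs(): the state, without advancing time (a new reading comes with each control period).
- cams.camera(name): name is "side" or "top" or "wrist"; returns a dict with "img" (384x512x3 uint8, red, green, blue), "depth" (384x512 float32, mm along the optical axis (not along the pixel's ray), 0 where there is no reading), "camera_matrix" (3x3 intrinsics, pixels), "R" (3x3) and "t" (3): a world point X has camera coordinates R X + t. Camera axes: x right, y down, z forward; pixel columns grow to the right and rows downward; lengths in mm; the calibration is good to about 2 mm. The wrist camera is an equidistant fisheye: a pixel r from the principal point sees the ray r / f radians off the axis. A picture is of the moment at which its call begins.
- order.sign_off(): hands the job in, once; it reports no verdict.
The state is a dict: "clock": time; "joint_pos": joint angles; "joint_velocities": joint speeds; "joint_torque": joint torques, N m; "position": TCP position; "tcp_rot": TCP orientation; "force": force on the tool from outside, world axes, zero at the start; "wrist_torque": the same for the moment, N m; "finger_gap": finger opening in mm.
Only numpy, scipy, OpenCV 4.12 (cv2) and the standard library are available. Lean on these libraries where they do the work, as an engineer would, in place of code of your own. Each camera call takes 0.05 s, during which the arm holds its last target. There are 200 camera calls.

## Working session

There is one attempt and no reset: what is moved stays moved. The work goes in short steps, Python scripts to look and compute and a tool call to move; the robot and the scene stay as the last step left them, time stands still between calls to the robot, and variables do not carry over. Pictures are saved under pics/ and viewed, about 8 in all and at most 12, crops included, and the job is handed in when it is done.

Besides the shell and the picture viewer there is one more tool, called in YAML: its name, and indented under it one key for each argument. carry_out: Moves the arm, as the interface text tells. Its arguments: {"type":"object","properties":{"deltas":{"type":"array","items":{"type":"object","properties":{"x":{"type":"number"},"y":{"type":"number"},"z":{"type":"number"},"wx":{"type":"number"},"wy":{"type":"number"},"wz":{"type":"number"}}}},"hand":{"type":"number"}},"required":["deltas"]}

```bash
mkdir -p pics && cat > h.py <<'E'
import numpy as np, cv2
from plant import telemetry, cams, order
def snap(n):
    c=cams.camera(n); np.savez(f'pics/{n}.npz',**c); return c
def pts(c):
    K,R,t=np.array(c['camera_matrix']),np.array(c['R']),np.array(c['t'])
    d=c['depth']; v,u=np.mgrid[:d.shape[0],:d.shape[1]]
    p=np.stack([(u-K[0,2])/K[0,0]*d,(v-K[1,2])/K[1,1]*d,d],-1)
    return (p-t)@R   # R^T(p-t)
def st():
    o=telemetry.get_obs()
    print({k:np.round(o[k],3).tolist() for k in('clock','position','tcp_rot','force','wrist_torque','finger_gap','joint_pos')})
E
python3 - <<'E'
from h import *
st()
for n in('top','side'):
    c=snap(n); cv2.imwrite(f'pics/{n}0.png',c['img'][...,::-1]); print(n,c['camera_matrix'],c['R'],c['t'])
E
```

```text
{'clock': 0.0, 'position': [219.043, -558.219, 230.507], 'tcp_rot': [0.983, 0.186, 0.0, -0.001], 'force': [-0.698, -0.274, -0.105], 'wrist_torque': [0.034, 0.002, -0.033], 'finger_gap': 85.398, 'joint_pos': [-1.415, 0.105, 0.096, 1.564, -0.0, 1.353]}
top [[470.935358     0.         252.44685587]
 [  0.         470.935358   194.81440502]
 [  0.           0.           1.        ]] [[ 0.02797992 -0.9995092  -0.01408858]
 [-0.98570918 -0.02524596 -0.16655347]
 [ 0.16611604  0.0185474  -0.98593177]] [ -94.22619776  488.07082013 1575.74488562]
side [[403.80579732   0.         254.726735  ]
 [  0.         403.80579732 193.17739605]
 [  0.           0.           1.        ]] [[-0.96190698 -0.27333215 -0.00495033]
 [-0.21084471  0.75328483 -0.62298192]
 [ 0.17401    -0.5982069  -0.78222057]] [ 427.95720456  211.1933708  1232.91828616]
```

View pics/top0.png

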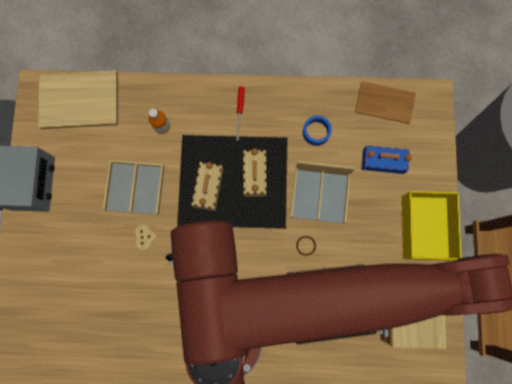

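View pics/side0.png

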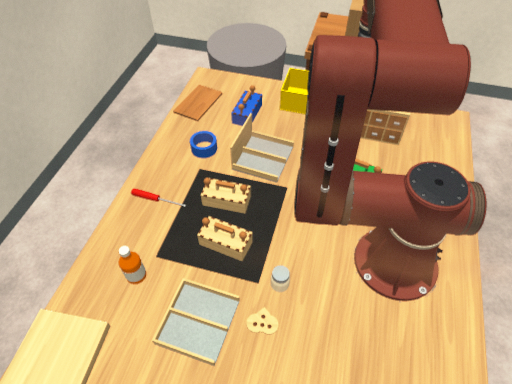

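The top view shows the left box at about px (208,185) and the right box at (255,172). The low bay is at (134,188), the tall bay at (321,192) and the jar at about (170,257). The side view agrees, with the low bay nearest the camera.

```bash
python3 - <<'E'
from h import *
c=dict(np.load('pics/top.npz')); P=pts(c); img=c['img']
K,R,t=c['camera_matrix'],c['R'],c['t']
def ray(u,v,z):
    d=R.T@np.array([(u-K[0,2])/K[0,0],(v-K[1,2])/K[1,1],1]); o=-R.T@t; return o+d*(z-o[2])/d[2]
def reg(n,u0,u1,v0,v1,z0,z1,dim):
    m=np.zeros(P.shape[:2],bool); m[v0:v1,u0:u1]=1; m&=(P[...,2]>z0)&(P[...,2]<z1)
    q=P[m]; r=cv2.minAreaRect(q[:,:2].astype(np.float32)); print(n,len(q),'zmed',np.round(np.median(q[:,2]),1),'rect',np.round(r[0],1),np.round(r[1],1),round(r[2],1),'mean',q.mean(0).round(1))
reg('L body',185,230,155,215,45,68,0); reg('L top',185,230,155,215,73,100,0)
reg('R body',235,275,142,203,45,68,0); reg('R top',235,275,142,203,73,100,0)
reg('mat',175,292,132,232,-3,12,0)
reg('low walls',100,168,155,220,20,40,0); reg('low floor',100,168,155,220,2,11,0)
reg('tall walls',288,358,155,228,20,45,0); reg('tall back',285,360,155,228,90,130,0); reg('tall floor',296,346,165,220,2,11,0)
hsv=cv2.cvtColor(img,cv2.COLOR_RGB2HSV)
for n,(u,v) in dict(bowlow=(134,188),floortall=(320,195),matc=(230,210)).items(): print(n,img[v,u],hsv[v,u],P[v,u].round(1))
# grey floor of bays, dark mat by colour
for n,m in (('grey',(hsv[...,1]<60)&(hsv[...,2]>90)),('mat',hsv[...,2]<50)):
    m=m.astype(np.uint8); m[:,:100]=0;m[:130]=0;m[235:]=0;m[:,360:]=0
    for k in cv2.findContours(m,0,2)[0]:
        if cv2.contourArea(k)>300:
            z=6 if n=='grey' else 3
            q=np.array([ray(*p[0],z)[:2] for p in k],np.float32); r=cv2.minAreaRect(q); print(n,cv2.contourArea(k),np.round(r[0],1),np.round(r[1],1),round(r[2],1))
big=cv2.resize(img[130:235,95:365],None,fx=2.9,fy=2.9,interpolation=cv2.INTER_CUBIC); cv2.imwrite('pics/crop.png',big[...,::-1])
for n,a in dict(jar=(160,180,245,268,30,90),glue=(145,170,100,135,60,170),L=(185,230,155,215,45,68)).items():reg(n,*a,0)
E
```

```text
L body 818 zmed 58.9 rect [519.  76.] [ 77.9 151.4] 82.3 mean [517.5  74.5  58.8]
L top 147 zmed 95.4 rect [518.3  76.5] [ 22.5 145.7] 81.5 mean [516.3  75.5  94.2]
R body 806 zmed 59.1 rect [570.  -85.9] [153.4  72.5] 1.4 mean [568.  -86.1  58.9]
R top 133 zmed 94.8 rect [569.7 -84.9] [145.5  23.3] 3.0 mean [569.8 -86.1  94.5]
mat 8198 zmed 3.1 rect [546.5  -7.7] [358.3 418.4] 1.3 mean [550.2 -18.3   3.2]
low walls 485 zmed 29.2 rect [513.6 336.4] [193.9 177.5] 86.5 mean [531.1 336.5  29. ]
low floor 2220 zmed 6.0 rect [515.3 341.6] [231.7 245.3] 1.9 mean [510.1 340.9   6.1]
tall walls 382 zmed 29.7 rect [ 499.9 -314.6] [190.9 171.3] 84.9 mean [ 516.  -320.4   29.9]
tall back 205 zmed 111.4 rect [ 585.8 -321.8] [188.7   9.6] 84.3 mean [ 584.8 -322.1  108.5]
tall floor 1719 zmed 6.2 rect [ 513.2 -318.7] [193.5 172.5] 0.8 mean [ 501.2 -316.7    6.3]
bowlow [117 100  67] [ 20 109 117] [507.6 334.3  18.8]
floortall [161 142 101] [ 21  95 161] [ 497.  -313.3   32.9]
matc [32 29 28] [ 8 32 32] [ 4.413e+02 -3.300e+00 -2.000e-01]
grey 1102.0 [ 494.4 -362.1] [ 84.7 171.9] 84.6
grey 1104.5 [ 503.  -269.6] [ 85.  171.7] 84.7
grey 1021.0 [507.7 294.2] [ 81.1 169.9] 86.9
grey 993.0 [512.5 387. ] [ 80.  169.5] 86.9
mat 8964.0 [544.7  -8.9] [372.2 322.5] 90.0
jar 0 zmed nan rect [0. 0.] [0. 0.] 0.0 mean [nan nan nan]
glue 303 zmed 105.1 rect [736.6 251.8] [53.1 58.8] 22.0 mean [731.9 248.1 108.6]
L 818 zmed 58.9 rect [519.  76.] [ 77.9 151.4] 82.3 mean [517.5  74.5  58.8]
  return _methods._mean(a, axis=axis, dtype=dtype,
  ret = ret.dtype.type(ret / rcount)
<stdin>:8: RuntimeWarning: Mean of empty slice.
  ret = um.true_divide(
```

View pics/crop.png

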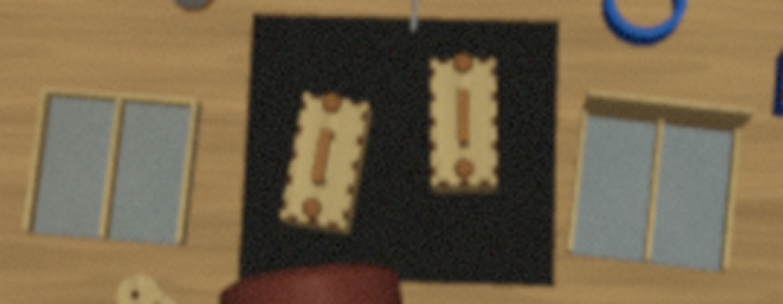

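```bash
cat >> h.py <<'E'
from scipy.spatial.transform import Rotation as Ro
BOX={'L':(518.7,76.2,-8.2),'R':(569.9,-85.6,2.0)}
BAY={'low':(513.5,336.8,-3.3),'tall':(502.0,-314.5,-5.3)}
def inb(f,x,y):
    a=np.radians(f[2]); return np.array([f[0]+x*np.cos(a)-y*np.sin(a), f[1]+x*np.sin(a)+y*np.cos(a)])
def to(x,y,z,yaw):
    "shift (cm, tool axes) and turn (deg, tool axes) from measured pose to a downward tool with tool x at yaw+180"
    o=telemetry.get_obs(); R=Ro.from_quat(o['tcp_rot']); a=np.radians(yaw+180)
    T=Ro.from_matrix([[np.cos(a),np.sin(a),0],[np.sin(a),-np.cos(a),0],[0,0,-1]])
    d=R.inv().apply(np.array([x,y,z])-o['position'])/10
    print('shift cm',d.round(2),'turn deg',np.degrees((R.inv()*T).as_rotvec()).round(2),'rows>=',np.ceil(np.linalg.norm(d)/4.17))
E
```

carry_out:
  deltas:
    - {"wz": -7.16}
    - {"wz": -7.16}
    - {"wz": -7.16}
    - {"wz": -7.16}
    - {"wz": -7.16}
    - {"wz": -7.16}
    - {"wz": -7.16}
    - {"wz": -7.16}
    - {"wz": -7.16}
    - {"wz": -7.16}
    - {"wz": -7.16}
    - {"wz": -7.16}
    - {"wz": -7.16}
    - {"wz": -7.16}
    - {"wz": -7.16}
    - {"wz": -7.16}
    - {"wz": -7.16}
    - {"wz": -7.16}
    - {"wz": -7.16}
    - {"wz": -7.16}
  hand: 0

```text
invalid input
```

```bash
python3 - <<'E'
from h import *
st(); B=BOX['L']; p=inb(B,-62,0); print(p); to(*p,150,B[2])
E
```

```text
{'clock': 0.1, 'position': [219.046, -558.241, 230.621], 'tcp_rot': [0.983, 0.186, 0.0, -0.001], 'force': [0.325, 0.447, -0.147], 'wrist_torque': [0.042, -0.014, -0.048], 'finger_gap': 85.761, 'joint_pos': [-1.415, 0.105, 0.097, 1.564, -0.0, 1.353]}
[457.33387368  85.04299389]
shift cm [ 45.67 -51.18   8.13] turn deg [-0.0000e+00 -9.0000e-02 -1.5038e+02] rows>= 17.0
```

carry_out:
  deltas:
    - {"x": 0,"y": 0,"z": 0,"wx": 0,"wy": 0,"wz": -7.1}
    - {"x": 0,"y": 0,"z": 0,"wx": 0,"wy": 0,"wz": -7.1}
    - {"x": 0,"y": 0,"z": 0,"wx": 0,"wy": 0,"wz": -7.1}
    - {"x": 0,"y": 0,"z": 0,"wx": 0,"wy": 0,"wz": -7.1}
    - {"x": 0,"y": 0,"z": 0,"wx": 0,"wy": 0,"wz": -7.1}
    - {"x": 0,"y": 0,"z": 0,"wx": 0,"wy": 0,"wz": -7.1}
    - {"x": 0,"y": 0,"z": 0,"wx": 0,"wy": 0,"wz": -7.1}
    - {"x": 0,"y": 0,"z": 0,"wx": 0,"wy": 0,"wz": -7.1}
    - {"x": 0,"y": 0,"z": 0,"wx": 0,"wy": 0,"wz": -7.1}
    - {"x": 0,"y": 0,"z": 0,"wx": 0,"wy": 0,"wz": -7.1}
    - {"x": 0,"y": 0,"z": 0,"wx": 0,"wy": 0,"wz": -7.1}
    - {"x": 0,"y": 0,"z": 0,"wx": 0,"wy": 0,"wz": -7.1}
    - {"x": 0,"y": 0,"z": 0,"wx": 0,"wy": 0,"wz": -7.1}
    - {"x": 0,"y": 0,"z": 0,"wx": 0,"wy": 0,"wz": -7.1}
    - {"x": 0,"y": 0,"z": 0,"wx": 0,"wy": 0,"wz": -7.1}
    - {"x": 0,"y": 0,"z": 0,"wx": 0,"wy": 0,"wz": -7.1}
    - {"x": 0,"y": 0,"z": 0,"wx": 0,"wy": 0,"wz": -7.1}
    - {"x": 0,"y": 0,"z": 0,"wx": 0,"wy": 0,"wz": -7.1}
    - {"x": 0,"y": 0,"z": 0,"wx": 0,"wy": 0,"wz": -7.1}
    - {"x": 0,"y": 0,"z": 0,"wx": 0,"wy": 0,"wz": -7.1}
  hand: 0

```text
clock: 1.77
position: [219.1, -558.4, 230.8]
tcp_rot: [0.141, 0.99, 0.0, -0.0]
force: [-0.2, -0.3, -1.0]
finger_gap: 42.5
```

```bash
python3 - <<'E'
from h import *
st(); B=BOX['L']; p=inb(B,-62,0); print(p); to(*p,150,B[2])
E
```

```text
{'clock': 1.767, 'position': [219.065, -558.353, 230.809], 'tcp_rot': [0.141, 0.99, 0.0, -0.0], 'force': [-0.226, -0.32, -1.0], 'wrist_torque': [0.018, -0.005, -0.018], 'finger_gap': 42.522, 'joint_pos': [-1.415, 0.104, 0.097, 1.564, -0.0, -1.131]}
[457.33387368  85.04299389]
shift cm [-4.9  68.43  8.13] turn deg [ 0.04 -0.02 -8.03] rows>= 17.0
```

carry_out:
  deltas:
    - {"x": -0.27,"y": 3.8,"z": 0.45,"wx": 0,"wy": 0,"wz": 0}
    - {"x": -0.27,"y": 3.8,"z": 0.45,"wx": 0,"wy": 0,"wz": 0}
    - {"x": -0.27,"y": 3.8,"z": 0.45,"wx": 0,"wy": 0,"wz": 0}
    - {"x": -0.27,"y": 3.8,"z": 0.45,"wx": 0,"wy": 0,"wz": 0}
    - {"x": -0.27,"y": 3.8,"z": 0.45,"wx": 0,"wy": 0,"wz": 0}
    - {"x": -0.27,"y": 3.8,"z": 0.45,"wx": 0,"wy": 0,"wz": 0}
    - {"x": -0.27,"y": 3.8,"z": 0.45,"wx": 0,"wy": 0,"wz": 0}
    - {"x": -0.27,"y": 3.8,"z": 0.45,"wx": 0,"wy": 0,"wz": 0}
    - {"x": -0.27,"y": 3.8,"z": 0.45,"wx": 0,"wy": 0,"wz": 0}
    - {"x": -0.27,"y": 3.8,"z": 0.45,"wx": 0,"wy": 0,"wz": 0}
    - {"x": -0.27,"y": 3.8,"z": 0.45,"wx": 0,"wy": 0,"wz": 0}
    - {"x": -0.27,"y": 3.8,"z": 0.45,"wx": 0,"wy": 0,"wz": 0}
    - {"x": -0.27,"y": 3.8,"z": 0.45,"wx": 0,"wy": 0,"wz": 0}
    - {"x": -0.27,"y": 3.8,"z": 0.45,"wx": 0,"wy": 0,"wz": 0}
    - {"x": -0.27,"y": 3.8,"z": 0.45,"wx": 0,"wy": 0,"wz": 0}
    - {"x": -0.27,"y": 3.8,"z": 0.45,"wx": 0,"wy": 0,"wz": 0}
    - {"x": -0.27,"y": 3.8,"z": 0.45,"wx": 0,"wy": 0,"wz": 0}
    - {"x": -0.27,"y": 3.8,"z": 0.45,"wx": 0,"wy": 0,"wz": 0}
    - {"x": 0,"y": 0,"z": 0,"wx": 0,"wy": 0,"wz": -4}
    - {"x": 0,"y": 0,"z": 0,"wx": 0,"wy": 0,"wz": -4}

```text
clock: 3.43
position: [460.4, 85.4, 149.3]
tcp_rot: [0.071, 0.997, 0.0, -0.001]
force: [-0.1, 0.1, 0.7]
finger_gap: 42.8
```

```bash
python3 - <<'E'
from h import *
st(); B=BOX['L']; p=inb(B,-62,0); to(*p,69,B[2])
# refine knob from side camera: height points above lid
c=snap('side'); P=pts(c)
for n in 'LR':
    B=BOX[n]; a=np.radians(B[2]); d=P[...,:2]-np.array(B[:2]); bx=d[...,0]*np.cos(a)+d[...,1]*np.sin(a); by=-d[...,0]*np.sin(a)+d[...,1]*np.cos(a)
    m=(abs(bx)<85)&(abs(by)<35)&(P[...,2]>78)&(P[...,2]<104)
    for lo,hi in((-85,-48),(-35,35),(48,85)):
        k=m&(bx>lo)&(bx<hi); print(n,k.sum(),'bx',np.percentile(bx[k],[3,50,97]).round(1) if k.sum() else '', 'by',np.percentile(by[k],[3,50,97]).round(1) if k.sum() else '', P[k][:,2].max().round(1) if k.sum() else '')
E
```

```text
{'clock': 3.433, 'position': [460.429, 85.408, 149.297], 'tcp_rot': [0.071, 0.997, 0.0, -0.001], 'force': [-0.131, 0.086, 0.681], 'wrist_torque': [-0.02, -0.038, 0.001], 'finger_gap': 42.801, 'joint_pos': [-0.097, -0.304, -0.435, 1.442, 0.0, 0.046]}
shift cm [ 0.29 -0.08  8.03] turn deg [-0.   -0.11  0.03] rows>= 2.0
L 50 bx [-71.8 -63.4 -52.4] by [-5.7  3.4 11.6] 99.6
L 121 bx [-30.1  -1.   29.5] by [-5.   3.9  8.2] 100.5
L 49 bx [51.9 60.1 71.4] by [-7.1  4.5 13. ] 99.6
R 0 bx  by  
R 45 bx [ 4.9 17.9 31.4] by [-6.6  4.9  8.3] 98.6
R 42 bx [51.8 61.1 71.5] by [-6.1  4.5 10.3] 100.2
```

carry_out:
  deltas:
    - {"x": 0.07,"y": 0,"z": 2.2,"wx": 0,"wy": 0,"wz": 0}
    - {"x": 0.07,"y": 0,"z": 2.2,"wx": 0,"wy": 0,"wz": 0}
    - {"x": 0.07,"y": 0,"z": 2.2,"wx": 0,"wy": 0,"wz": 0}
    - {"x": 0.08,"y": 0,"z": 1.3,"wx": 0,"wy": 0,"wz": 0}
    - {"x": 0,"y": 0,"z": 0,"wx": 0,"wy": 0,"wz": 0}

```text
clock: 3.9
position: [455.8, 83.5, 68.3]
tcp_rot: [0.076, 0.997, 0.0, -0.002]
force: [-1.1, 0.0, -0.5]
finger_gap: 42.8
```

```bash
cat >> h.py <<'E'
def favg(n=8):
    F=[]
    for _ in range(n):
        cams.camera('wrist'); o=telemetry.get_obs(); F.append(list(o['force'])+list(o['wrist_torque']))
    F=np.array(F); print('F mean',F.mean(0).round(3),'std',F.std(0).round(2))
E
python3 - <<'E'
from h import *
st(); favg(); to(*inb(BOX['L'],-62,0),69,BOX['L'][2])
E
```

```text
{'clock': 3.9, 'position': [455.83, 83.464, 68.27], 'tcp_rot': [0.076, 0.997, 0.0, -0.002], 'force': [-1.066, 0.01, -0.465], 'wrist_torque': [0.04, 0.03, -0.022], 'finger_gap': 42.759, 'joint_pos': [-0.102, -0.284, -0.566, 1.293, -0.0, 0.049]}
F mean [-0.171  0.253  0.376 -0.011  0.015 -0.005] std [0.35 0.41 0.62 0.03 0.03 0.02]
shift cm [0.16 0.14 0.32] turn deg [-0.    0.08 -0.39] rows>= 1.0
```

carry_out:
  deltas:
    - {"x": 0,"y": 0,"z": 0,"wx": 0,"wy": 0,"wz": 0}
    - {"x": 0,"y": 0,"z": 0,"wx": 0,"wy": 0,"wz": 0}
    - {"x": 0,"y": 0,"z": 0,"wx": 0,"wy": 0,"wz": 0}
    - {"x": 0,"y": 0,"z": 0,"wx": 0,"wy": 0,"wz": 0}
    - {"x": 0,"y": 0,"z": 0,"wx": 0,"wy": 0,"wz": 0}
    - {"x": 0,"y": 0,"z": 0,"wx": 0,"wy": 0,"wz": 0}
  hand: -1

```text
clock: 4.8
position: [458.3, 83.7, 71.8]
tcp_rot: [0.075, 0.997, 0.0, 0.0]
force: [-1.9, 2.8, 5.9]
finger_gap: 21.0
```

carry_out:
  deltas:
    - {"x": 0,"y": 0,"z": -0.2,"wx": 0,"wy": 0,"wz": 0}
    - {"x": 0,"y": 0,"z": -0.2,"wx": 0,"wy": 0,"wz": 0}
    - {"x": 0,"y": 0,"z": -0.2,"wx": 0,"wy": 0,"wz": 0}
    - {"x": 0,"y": 0,"z": -0.2,"wx": 0,"wy": 0,"wz": 0}
    - {"x": 0,"y": 0,"z": -0.2,"wx": 0,"wy": 0,"wz": 0}
    - {"x": 0,"y": 0,"z": 0,"wx": 0,"wy": 0,"wz": 0}

```text
clock: 5.3
position: [458.0, 83.4, 81.5]
tcp_rot: [0.075, 0.997, -0.0, 0.0]
force: [-0.5, -0.2, -1.8]
finger_gap: 20.6
```

```bash
cat >> h.py <<'E'
def tilt(n,x0=None):
    "slope of lid along box x, from side depth"
    c=snap('side'); P=pts(c); B=BOX[n] if x0 is None else x0; a=np.radians(B[2]); d=P[...,:2]-np.array(B[:2]); bx=d[...,0]*np.cos(a)+d[...,1]*np.sin(a); by=-d[...,0]*np.sin(a)+d[...,1]*np.cos(a)
    m=(abs(bx)<68)&(abs(by-24)<10)&(P[...,2]>50)&(P[...,2]<78)
    p=np.polyfit(bx[m],P[m][:,2],1); print('lid n',m.sum(),'slope',p[0].round(4),'z0',p[1].round(1),'resid',np.std(P[m][:,2]-np.polyval(p,bx[m])).round(2))
E
python3 - <<'E'
from h import *
st(); favg(8); tilt('L'); tilt('R')
E
```

```text
{'clock': 5.3, 'position': [458.042, 83.44, 81.541], 'tcp_rot': [0.075, 0.997, -0.0, 0.0], 'force': [-0.515, -0.159, -1.751], 'wrist_torque': [0.028, 0.254, 0.034], 'finger_gap': 20.615, 'joint_pos': [-0.102, -0.291, -0.548, 1.314, -0.0, 0.048]}
F mean [ 0.084  0.053 -2.686 -0.008  0.161  0.006] std [0.31 0.29 0.51 0.03 0.03 0.02]
lid n 246 slope -0.0721 z0 62.8 resid 2.06
lid n 103 slope -0.0059 z0 57.7 resid 2.13
```

The left box shows about 2.7–3 N, with a 0.16 N·m moment that gives W≈2.8 N, so it reads as nearly empty. I'll pitch the tool slightly so the far end clearly presses on the mat.

carry_out:
  deltas:
    - {"x": 0,"y": 0,"z": 0,"wx": 0,"wy": 1,"wz": 0}
    - {"x": 0,"y": 0,"z": 0,"wx": 0,"wy": 1,"wz": 0}
    - {"x": 0,"y": 0,"z": 0,"wx": 0,"wy": 1,"wz": 0}
    - {"x": 0,"y": 0,"z": 0,"wx": 0,"wy": 0,"wz": 0}
    - {"x": 0,"y": 0,"z": 0,"wx": 0,"wy": 0,"wz": 0}
    - {"x": 0,"y": 0,"z": 0,"wx": 0,"wy": 0,"wz": 0}

```text
clock: 6.3
position: [458.2, 83.4, 81.2]
tcp_rot: [0.075, 0.997, 0.002, -0.026]
force: [0.5, 0.2, -2.6]
finger_gap: 20.9
```

```bash
python3 - <<'E'
from h import *
st(); favg(8); tilt('L')
E
```

```text
{'clock': 6.3, 'position': [458.246, 83.399, 81.178], 'tcp_rot': [0.075, 0.997, 0.002, -0.026], 'force': [0.523, 0.16, -2.639], 'wrist_torque': [-0.071, -0.098, 0.003], 'finger_gap': 20.904, 'joint_pos': [-0.103, -0.216, -0.486, 1.353, 0.002, 0.046]}
F mean [ 0.474 -0.177 -2.306 -0.071 -0.105 -0.012] std [0.42 0.53 0.54 0.03 0.02 0.02]
lid n 243 slope -0.0694 z0 62.9 resid 1.98
```

carry_out:
  deltas:
    - {"x": 0,"y": 0,"z": 0,"wx": 0,"wy": 1,"wz": 0}
    - {"x": 0,"y": 0,"z": 0,"wx": 0,"wy": 1,"wz": 0}
    - {"x": 0,"y": 0,"z": 0,"wx": 0,"wy": 0,"wz": 0}
    - {"x": 0,"y": 0,"z": 0,"wx": 0,"wy": 0,"wz": 0}
    - {"x": 0,"y": 0,"z": 0,"wx": 0,"wy": 0,"wz": 0}

```text
clock: 7.17
position: [458.1, 83.5, 81.2]
tcp_rot: [0.075, 0.996, 0.003, -0.044]
force: [-0.5, -0.1, -0.5]
finger_gap: 20.5
```

```bash
python3 - <<'E'
from h import *
st(); favg(10); tilt('L')
E
```

```text
{'clock': 7.167, 'position': [458.093, 83.464, 81.167], 'tcp_rot': [0.075, 0.996, 0.003, -0.044], 'force': [-0.493, -0.15, -0.455], 'wrist_torque': [-0.135, 0.025, -0.018], 'finger_gap': 20.479, 'joint_pos': [-0.104, -0.168, -0.446, 1.381, 0.004, 0.045]}
F mean [ 0.122 -0.383 -1.489 -0.175 -0.201 -0.034] std [0.52 0.65 0.3  0.04 0.07 0.02]
lid n 254 slope -0.0655 z0 63.0 resid 1.96
```

carry_out:
  deltas:
    - {"x": 0,"y": 0,"z": 0,"wx": 0,"wy": -2.5,"wz": 0}
    - {"x": 0,"y": 0,"z": 0,"wx": 0,"wy": -2.5,"wz": 0}
    - {"x": 0,"y": 0,"z": 0.2,"wx": 0,"wy": 0,"wz": 0}
    - {"x": 0,"y": 0,"z": 0.2,"wx": 0,"wy": 0,"wz": 0}
    - {"x": 0,"y": 0,"z": 0.2,"wx": 0,"wy": 0,"wz": 0}
    - {"x": 0,"y": 0,"z": 0.2,"wx": 0,"wy": 0,"wz": 0}
    - {"x": 0,"y": 0,"z": 0.1,"wx": 0,"wy": 0,"wz": 0}
    - {"x": 0,"y": 0,"z": 0,"wx": 0,"wy": 0,"wz": 0}

```text
clock: 8.38
position: [458.0, 83.5, 72.0]
tcp_rot: [0.075, 0.997, 0.0, -0.0]
force: [-1.7, 0.9, -0.5]
finger_gap: 21.0
```

carry_out:
  deltas:
    - {"x": 0,"y": 0,"z": 0,"wx": 0,"wy": 0,"wz": 0}
    - {"x": 0,"y": 0,"z": 0,"wx": 0,"wy": 0,"wz": 0}
    - {"x": 0,"y": 0,"z": 0,"wx": 0,"wy": 0,"wz": 0}
    - {"x": 0,"y": 0,"z": 0,"wx": 0,"wy": 0,"wz": 0}
    - {"x": 0,"y": 0,"z": -1,"wx": 0,"wy": 0,"wz": 0}
    - {"x": 0,"y": 0,"z": -2.5,"wx": 0,"wy": 0,"wz": 0}
    - {"x": 0,"y": 0,"z": -2.5,"wx": 0,"wy": 0,"wz": 0}
    - {"x": 0,"y": 0,"z": 0,"wx": 0,"wy": 0,"wz": 0}
    - {"x": 0,"y": 0,"z": 0,"wx": 0,"wy": 0,"wz": 0}
  hand: 0

```text
clock: 9.13
position: [459.3, 83.4, 134.5]
tcp_rot: [0.075, 0.997, -0.0, 0.002]
force: [-0.1, -0.6, -0.0]
finger_gap: 42.4
```

```bash
python3 - <<'E'
from h import *
st(); favg(8); to(*inb(BOX['R'],-62,0),130,BOX['R'][2]); tilt('L')
E
```

```text
{'clock': 9.133, 'position': [459.335, 83.384, 134.501], 'tcp_rot': [0.075, 0.997, -0.0, 0.002], 'force': [-0.105, -0.586, -0.003], 'wrist_torque': [-0.0, 0.047, -0.058], 'finger_gap': 42.398, 'joint_pos': [-0.102, -0.314, -0.469, 1.411, -0.0, 0.048]}
F mean [-0.186 -0.148  0.032  0.007 -0.005 -0.001] std [0.57 0.3  0.53 0.03 0.03 0.03]
shift cm [ -7.53 -16.19   0.17] turn deg [ -0.    -0.06 -10.58] rows>= 5.0
lid n 253 slope -0.0027 z0 57.7 resid 1.88
```

carry_out:
  deltas:
    - {"x": -1.5,"y": -3.24,"z": 0,"wx": 0,"wy": 0,"wz": 0}
    - {"x": -1.5,"y": -3.24,"z": 0,"wx": 0,"wy": 0,"wz": 0}
    - {"x": -1.5,"y": -3.24,"z": 0,"wx": 0,"wy": 0,"wz": 0}
    - {"x": -1.5,"y": -3.24,"z": 0,"wx": 0,"wy": 0,"wz": 0}
    - {"x": -1.5,"y": -3.24,"z": 0,"wx": 0,"wy": 0,"wz": 0}
    - {"x": 0,"y": 0,"z": 0,"wx": 0,"wy": 0,"wz": -5.3}
    - {"x": 0,"y": 0,"z": 0,"wx": 0,"wy": 0,"wz": -5.3}
    - {"x": 0,"y": 0,"z": 0,"wx": 0,"wy": 0,"wz": 0}

```text
clock: 10.25
position: [507.9, -88.5, 131.9]
tcp_rot: [-0.019, 1.0, 0.0, -0.0]
force: [-0.0, 0.8, -0.1]
finger_gap: 43.0
```

```bash
python3 - <<'E'
from h import *
st(); to(*inb(BOX['R'],-62,0),70,BOX['R'][2])
E
```

```text
{'clock': 10.25, 'position': [507.855, -88.529, 131.904], 'tcp_rot': [-0.019, 1.0, 0.0, -0.0], 'force': [-0.03, 0.756, -0.119], 'wrist_torque': [-0.048, -0.008, -0.022], 'finger_gap': 43.037, 'joint_pos': [-0.427, -0.15, -0.333, 1.388, -0.0, -0.465]}
shift cm [-0.02  0.07  6.19] turn deg [ 0.02 -0.04  0.18] rows>= 2.0
```

Next: descend, close, then lift straight.

carry_out:
  deltas:
    - {"x": 0,"y": 0,"z": 2.5,"wx": 0,"wy": 0,"wz": 0}
    - {"x": 0,"y": 0,"z": 2.5,"wx": 0,"wy": 0,"wz": 0}
    - {"x": 0,"y": 0,"z": 1.2,"wx": 0,"wy": 0,"wz": 0}
    - {"x": 0,"y": 0,"z": 0,"wx": 0,"wy": 0,"wz": 0}
    - {"x": 0,"y": 0,"z": 0,"wx": 0,"wy": 0,"wz": 0}

```text
clock: 10.67
position: [507.6, -87.4, 70.2]
tcp_rot: [-0.017, 1.0, 0.0, -0.001]
force: [-0.1, 0.2, 0.5]
finger_gap: 42.6
```

carry_out:
  deltas:
    - {"x": 0,"y": 0,"z": 0,"wx": 0,"wy": 0,"wz": 0}
    - {"x": 0,"y": 0,"z": 0,"wx": 0,"wy": 0,"wz": 0}
    - {"x": 0,"y": 0,"z": 0,"wx": 0,"wy": 0,"wz": 0}
    - {"x": 0,"y": 0,"z": 0,"wx": 0,"wy": 0,"wz": 0}
    - {"x": 0,"y": 0,"z": 0,"wx": 0,"wy": 0,"wz": 0}
    - {"x": 0,"y": 0,"z": 0,"wx": 0,"wy": 0,"wz": 0}
  hand: -1

```text
clock: 11.17
position: [509.0, -88.9, 72.0]
tcp_rot: [-0.017, 1.0, -0.001, 0.001]
force: [-1.7, -4.1, 5.7]
finger_gap: 21.1
```

carry_out:
  deltas:
    - {"x": 0,"y": 0,"z": -0.2,"wx": 0,"wy": 0,"wz": 0}
    - {"x": 0,"y": 0,"z": -0.2,"wx": 0,"wy": 0,"wz": 0}
    - {"x": 0,"y": 0,"z": -0.2,"wx": 0,"wy": 0,"wz": 0}
    - {"x": 0,"y": 0,"z": -0.2,"wx": 0,"wy": 0,"wz": 0}
    - {"x": 0,"y": 0,"z": -0.2,"wx": 0,"wy": 0,"wz": 0}
    - {"x": 0,"y": 0,"z": 0,"wx": 0,"wy": 0,"wz": 0}

```text
clock: 11.67
position: [507.8, -87.7, 80.4]
tcp_rot: [-0.018, 1.0, 0.0, -0.0]
force: [0.0, 0.7, -4.8]
finger_gap: 20.9
```

```bash
python3 - <<'E'
from h import *
st(); favg(10); tilt('R')
E
```

```text
{'clock': 11.667, 'position': [507.841, -87.683, 80.41], 'tcp_rot': [-0.018, 1.0, 0.0, -0.0], 'force': [0.027, 0.74, -4.816], 'wrist_torque': [0.17, 0.194, 0.055], 'finger_gap': 20.935, 'joint_pos': [-0.425, -0.127, -0.407, 1.291, -0.0, -0.461]}
F mean [-1.704  0.243 -4.113  0.114  0.441  0.023] std [0.84 0.42 0.55 0.03 0.09 0.03]
lid n 193 slope -0.0651 z0 62.0 resid 1.88
```

carry_out:
  deltas:
    - {"x": 0,"y": 0,"z": 0,"wx": 0,"wy": 1.5,"wz": 0}
    - {"x": 0,"y": 0,"z": 0,"wx": 0,"wy": 1.5,"wz": 0}
    - {"x": 0,"y": 0,"z": 0,"wx": 0,"wy": 0,"wz": 0}
    - {"x": 0,"y": 0,"z": 0,"wx": 0,"wy": 0,"wz": 0}
    - {"x": 0,"y": 0,"z": 0,"wx": 0,"wy": 0,"wz": 0}
    - {"x": 0,"y": 0,"z": 0,"wx": 0,"wy": 0,"wz": 0}

```text
clock: 12.72
position: [508.2, -87.9, 80.4]
tcp_rot: [-0.018, 1.0, -0.001, -0.026]
force: [-1.6, -1.7, -4.2]
finger_gap: 20.2
```

```bash
python3 - <<'E'
from h import *
st(); favg(6)
E
```

```text
{'clock': 12.717, 'position': [508.196, -87.922, 80.377], 'tcp_rot': [-0.018, 1.0, -0.001, -0.026], 'force': [-1.565, -1.678, -4.155], 'wrist_torque': [-0.092, 0.148, -0.059], 'finger_gap': 20.158, 'joint_pos': [-0.412, -0.059, -0.344, 1.332, -0.022, -0.446]}
F mean [-0.654 -0.528 -4.063 -0.067  0.051 -0.019] std [0.28 0.45 0.36 0.04 0.05 0.03]
```

carry_out:
  deltas:
    - {"x": 0,"y": 0,"z": 0,"wx": 0,"wy": -1.5,"wz": 0}
    - {"x": 0,"y": 0,"z": 0,"wx": 0,"wy": -1.5,"wz": 0}
    - {"x": 0,"y": 0,"z": 0.2,"wx": 0,"wy": 0,"wz": 0}
    - {"x": 0,"y": 0,"z": 0.2,"wx": 0,"wy": 0,"wz": 0}
    - {"x": 0,"y": 0,"z": 0.2,"wx": 0,"wy": 0,"wz": 0}
    - {"x": 0,"y": 0,"z": 0.2,"wx": 0,"wy": 0,"wz": 0}
    - {"x": 0,"y": 0,"z": 0.1,"wx": 0,"wy": 0,"wz": 0}
    - {"x": 0,"y": 0,"z": 0,"wx": 0,"wy": 0,"wz": 0}

```text
clock: 13.68
position: [507.8, -88.0, 72.0]
tcp_rot: [-0.018, 1.0, -0.0, -0.001]
force: [-8.0, 1.0, 6.9]
finger_gap: 20.9
```

carry_out:
  deltas:
    - {"x": 0,"y": 0,"z": 0,"wx": 0,"wy": 0,"wz": 0}
    - {"x": 0,"y": 0,"z": 0,"wx": 0,"wy": 0,"wz": 0}
    - {"x": 0,"y": 0,"z": 0,"wx": 0,"wy": 0,"wz": 0}
    - {"x": 0,"y": 0,"z": 0,"wx": 0,"wy": 0,"wz": 0}
    - {"x": 0,"y": 0,"z": -1.5,"wx": 0,"wy": 0,"wz": 0}
    - {"x": 0,"y": 0,"z": -2.5,"wx": 0,"wy": 0,"wz": 0}
    - {"x": 0,"y": 0,"z": -2,"wx": 0,"wy": 0,"wz": 0}
    - {"x": 0,"y": 0,"z": 0,"wx": 0,"wy": 0,"wz": 0}
  hand: 0

```text
clock: 14.35
position: [510.2, -88.8, 135.7]
tcp_rot: [-0.018, 1.0, -0.001, 0.003]
force: [0.1, -0.9, 1.9]
finger_gap: 42.8
```

```bash
python3 - <<'E'
from h import *
c=snap('top'); P=pts(c)
def reg(n,u0,u1,v0,v1,z0,z1):
    m=np.zeros(P.shape[:2],bool); m[v0:v1,u0:u1]=1; m&=(P[...,2]>z0)&(P[...,2]<z1)
    q=P[m]; r=cv2.minAreaRect(q[:,:2].astype(np.float32)); print(n,len(q),np.round(r[0],1),np.round(r[1],1),round(r[2],1))
reg('L body',185,230,155,215,45,68); reg('L top',185,230,155,215,73,100)
reg('R body',235,275,142,203,45,68);  reg('R top',235,275,142,203,73,100)
cv2.imwrite('pics/top1.png',c['img'][...,::-1])
st(); to(*BOX['R'][:2],130,BOX['R'][2])
E
```

```text
L body 322 [524.2  87.4] [ 53.7 142.7] 80.0
L top 80 [546.6  69. ] [21.  87.6] 84.4
R body 61 [ 506.  -108.4] [26.1 30.9] 2.0
R top 0 [0. 0.] [0. 0.] 0.0
{'clock': 14.4, 'position': [509.639, -88.505, 133.708], 'tcp_rot': [-0.018, 1.0, -0.001, 0.002], 'force': [-0.351, -0.471, 0.472], 'wrist_torque': [0.014, 0.002, 0.001], 'finger_gap': 42.62, 'joint_pos': [-0.425, -0.152, -0.332, 1.386, 0.0, -0.461]}
shift cm [-6.03  0.08  0.39] turn deg [-0.11  0.23  0.02] rows>= 2.0
```

carry_out:
  deltas:
    - {"x": -3,"y": 0.05,"z": 0,"wx": 0,"wy": 0,"wz": 0}
    - {"x": -3,"y": 0.03,"z": 0,"wx": 0,"wy": 0,"wz": 0}
    - {"x": 0,"y": 0,"z": 2.2,"wx": 0,"wy": 0,"wz": 0}
    - {"x": 0,"y": 0,"z": 2.2,"wx": 0,"wy": 0,"wz": 0}
    - {"x": 0,"y": 0,"z": 2,"wx": 0,"wy": 0,"wz": 0}
    - {"x": 0,"y": 0,"z": 0,"wx": 0,"wy": 0,"wz": 0}
    - {"x": 0,"y": 0,"z": 0,"wx": 0,"wy": 0,"wz": 0}

```text
clock: 14.98
position: [566.7, -84.4, 65.8]
tcp_rot: [-0.018, 1.0, 0.001, -0.001]
force: [-0.0, 0.3, 0.1]
finger_gap: 42.6
```

```bash
python3 - <<'E'
from h import *
st(); to(*BOX['R'][:2],70,BOX['R'][2])
E
```

```text
{'clock': 14.983, 'position': [566.702, -84.433, 65.768], 'tcp_rot': [-0.018, 1.0, 0.001, -0.001], 'force': [-0.046, 0.324, 0.053], 'wrist_torque': [-0.019, 0.042, 0.004], 'finger_gap': 42.558, 'joint_pos': [-0.376, 0.064, -0.247, 1.263, -0.0, -0.411]}
shift cm [-0.31 -0.13 -0.42] turn deg [ 0.07 -0.17  0.02] rows>= 1.0
```

carry_out:
  deltas:
    - {"x": 0,"y": 0,"z": 0,"wx": 0,"wy": 0,"wz": 0}
    - {"x": 0,"y": 0,"z": 0,"wx": 0,"wy": 0,"wz": 0}
    - {"x": 0,"y": 0,"z": 0,"wx": 0,"wy": 0,"wz": 0}
    - {"x": 0,"y": 0,"z": 0,"wx": 0,"wy": 0,"wz": 0}
    - {"x": 0,"y": 0,"z": 0,"wx": 0,"wy": 0,"wz": 0}
    - {"x": 0,"y": 0,"z": 0,"wx": 0,"wy": 0,"wz": 0}
    - {"x": 0,"y": 0,"z": 0,"wx": 0,"wy": 0,"wz": 0}
  hand: -1

```text
clock: 15.57
position: [569.0, -85.8, 69.0]
tcp_rot: [-0.017, 1.0, -0.001, 0.001]
force: [-0.7, -2.7, 5.6]
finger_gap: 12.8
```

Now I'll lift it clear of the mat and weigh it.

carry_out:
  deltas:
    - {"x": 0,"y": 0,"z": -0.5,"wx": 0,"wy": 0,"wz": 0}
    - {"x": 0,"y": 0,"z": -1.0,"wx": 0,"wy": 0,"wz": 0}
    - {"x": 0,"y": 0,"z": -1.5,"wx": 0,"wy": 0,"wz": 0}
    - {"x": 0,"y": 0,"z": -1.5,"wx": 0,"wy": 0,"wz": 0}
    - {"x": 0,"y": 0,"z": -1.5,"wx": 0,"wy": 0,"wz": 0}
    - {"x": 0,"y": 0,"z": 0,"wx": 0,"wy": 0,"wz": 0}
    - {"x": 0,"y": 0,"z": 0,"wx": 0,"wy": 0,"wz": 0}

```text
clock: 16.15
position: [568.2, -84.9, 127.6]
tcp_rot: [-0.018, 1.0, -0.0, 0.0]
force: [-0.4, -0.4, -8.5]
finger_gap: 13.2
```

```bash
python3 - <<'E'
from h import *
st(); favg(6); B=BAY['tall']
for l in(46,-46): p=inb(B,-6,l); print(p); to(*p,120,B[2])
tilt('R')
E
```

```text
{'clock': 16.15, 'position': [568.184, -84.918, 127.632], 'tcp_rot': [-0.018, 1.0, -0.0, 0.0], 'force': [-0.366, -0.449, -8.513], 'wrist_torque': [-0.018, 0.036, 0.005], 'finger_gap': 13.21, 'joint_pos': [-0.376, 0.032, -0.166, 1.372, 0.0, -0.411]}
F mean [-2.000e-01  5.700e-02 -8.451e+00 -7.000e-03 -4.000e-03  7.000e-03] std [0.59 0.57 0.39 0.03 0.03 0.02]
[ 500.27469883 -268.14244036]
shift cm [  7.35 -18.09   0.62] turn deg [ 0.03 -0.09  7.31] rows>= 5.0
[ 491.77660479 -359.74911259]
shift cm [  8.52 -27.22   0.62] turn deg [ 0.03 -0.09  7.31] rows>= 7.0Traceback (most recent call last):
  File "<stdin>", line 4, in <module>
  File "h.py", line 33, in tilt
    p=np.polyfit(bx[m],P[m][:,2],1); print('lid n',m.sum(),'slope',p[0].round(4),'z0',p[1].round(1),'resid',np.std(P[m][:,2]-np.polyval(p,bx[m])).round(2))
    raise TypeError("expected non-empty vector for x")
TypeError: expected non-empty vector for x
```

carry_out:
  deltas:
    - {"x": 1.5,"y": 0,"z": 0,"wx": 0,"wy": 0,"wz": 0}
    - {"x": 3,"y": 0,"z": 0,"wx": 0,"wy": 0,"wz": 0}
    - {"x": 3,"y": -0.5,"z": 0,"wx": 0,"wy": 0,"wz": 0}
    - {"x": 1.2,"y": -2,"z": 0,"wx": 0,"wy": 0,"wz": 1.3}
    - {"x": 0,"y": -3,"z": 0,"wx": 0,"wy": 0,"wz": 2}
    - {"x": 0,"y": -3,"z": 0,"wx": 0,"wy": 0,"wz": 2}
    - {"x": 0,"y": -3,"z": 0,"wx": 0,"wy": 0,"wz": 2}
    - {"x": -0.4,"y": -3,"z": 0,"wx": 0,"wy": 0,"wz": 0}
    - {"x": -0.4,"y": -3,"z": 0,"wx": 0,"wy": 0,"wz": 0}
    - {"x": -0.4,"y": -3,"z": 0,"wx": 0,"wy": 0,"wz": 0}
    - {"x": -0.4,"y": -3,"z": 0,"wx": 0,"wy": 0,"wz": 0}
    - {"x": -0.3,"y": -2.5,"z": 0,"wx": 0,"wy": 0,"wz": 0}
    - {"x": 0,"y": -1,"z": 0,"wx": 0,"wy": 0,"wz": 0}
    - {"x": 0,"y": 0,"z": 0,"wx": 0,"wy": 0,"wz": 0}
    - {"x": 0,"y": 0,"z": 0,"wx": 0,"wy": 0,"wz": 0}

```text
clock: 17.75
position: [484.2, -359.0, 126.8]
tcp_rot: [0.047, 0.999, 0.001, -0.0]
force: [-0.4, 1.0, -8.2]
finger_gap: 12.8
```

```bash
python3 - <<'E'
from h import *
st(); B=BAY['tall']; to(*inb(B,-8,-46),78,B[2])
c=snap('top'); cv2.imwrite('pics/top2.png',cv2.resize(c['img'][120:260,100:420],None,fx=2.5,fy=2.5)[...,::-1])
E
```

```text
{'clock': 17.75, 'position': [484.161, -358.968, 126.759], 'tcp_rot': [0.047, 0.999, 0.001, -0.0], 'force': [-0.427, 0.961, -8.234], 'wrist_torque': [0.01, -0.057, -0.05], 'finger_gap': 12.841, 'joint_pos': [-0.855, 0.12, -0.076, 1.377, 0.0, -0.762]}
shift cm [-0.57 -0.01  4.88] turn deg [ 0.06 -0.04 -0.03] rows>= 2.0
```

View pics/top2.png

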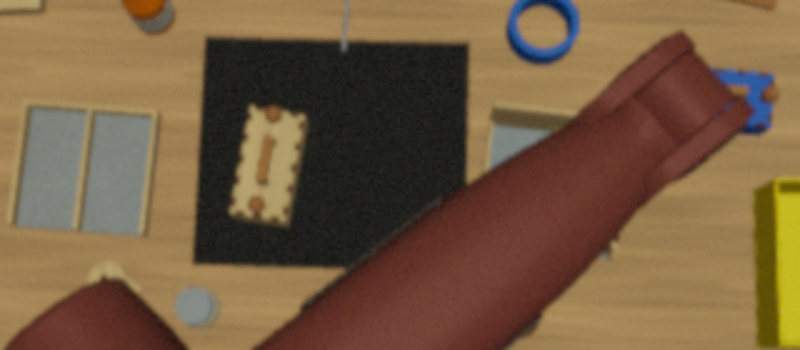

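carry_out:
  deltas:
    - {"x": -0.3,"y": 0,"z": 1,"wx": 0,"wy": 0,"wz": 0}
    - {"x": 0,"y": 0,"z": 1,"wx": 0,"wy": 0,"wz": 0}
    - {"x": 0,"y": 0,"z": 1,"wx": 0,"wy": 0,"wz": 0}
    - {"x": 0,"y": 0,"z": 0.5,"wx": 0,"wy": 0,"wz": 0}
    - {"x": 0,"y": 0,"z": 0.5,"wx": 0,"wy": 0,"wz": 0}
    - {"x": 0,"y": 0,"z": 0.3,"wx": 0,"wy": 0,"wz": 0}
    - {"x": 0,"y": 0,"z": 0,"wx": 0,"wy": 0,"wz": 0}

```text
clock: 18.38
position: [487.2, -358.9, 83.4]
tcp_rot: [0.046, 0.999, 0.0, -0.0]
force: [-0.2, 0.2, -8.7]
finger_gap: 12.7
```

```bash
python3 - <<'E'
from h import *
st(); favg(3); B=BAY['tall']; to(*inb(B,-8,-46),72,B[2])
c=snap('side'); cv2.imwrite('pics/s2.png',cv2.resize(c['img'][100:200,200:330],None,fx=4.5,fy=4.5)[...,::-1])
E
```

```text
{'clock': 18.383, 'position': [487.213, -358.863, 83.398], 'tcp_rot': [0.046, 0.999, 0.0, -0.0], 'force': [-0.249, 0.228, -8.686], 'wrist_torque': [-0.019, -0.06, 0.015], 'finger_gap': 12.747, 'joint_pos': [-0.851, 0.146, -0.126, 1.299, -0.0, -0.759]}
F mean [-5.440e-01  7.300e-02 -8.251e+00  1.100e-02  1.300e-02 -5.000e-03] std [0.39 0.33 0.3  0.03 0.04 0.  ]
shift cm [-0.21  0.02  1.28] turn deg [-0.04  0.03  0.01] rows>= 1.0
```

View pics/s2.png

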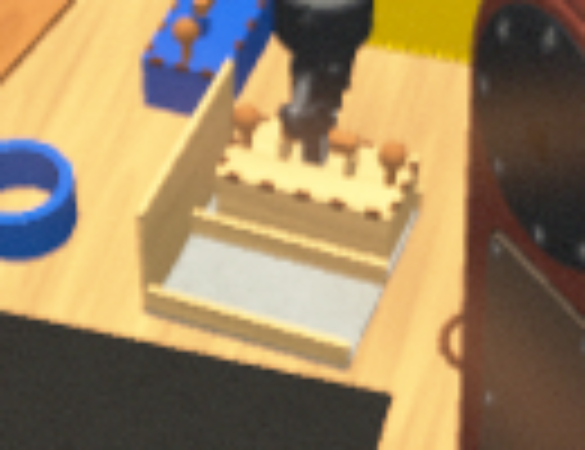

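The picture shows the box hanging inside the far lane, with a gap left to the back board. I'll lower it.

carry_out:
  deltas:
    - {"x": 0,"y": 0,"z": 0.3,"wx": 0,"wy": 0,"wz": 0}
    - {"x": 0,"y": 0,"z": 0.3,"wx": 0,"wy": 0,"wz": 0}
    - {"x": 0,"y": 0,"z": 0.2,"wx": 0,"wy": 0,"wz": 0}
    - {"x": 0,"y": 0,"z": 0.2,"wx": 0,"wy": 0,"wz": 0}
    - {"x": 0,"y": 0,"z": 0.1,"wx": 0,"wy": 0,"wz": 0}
    - {"x": 0,"y": 0,"z": 0,"wx": 0,"wy": 0,"wz": 0}

```text
clock: 19.08
position: [487.3, -359.1, 72.8]
tcp_rot: [0.046, 0.999, 0.0, -0.0]
force: [-0.0, 0.3, -7.8]
finger_gap: 12.8
```

carry_out:
  deltas:
    - {"x": -0.2,"y": 0,"z": 0,"wx": 0,"wy": 0,"wz": 0}
    - {"x": -0.2,"y": 0,"z": 0,"wx": 0,"wy": 0,"wz": 0}
    - {"x": -0.2,"y": 0,"z": 0,"wx": 0,"wy": 0,"wz": 0}
    - {"x": -0.2,"y": 0,"z": 0,"wx": 0,"wy": 0,"wz": 0}
    - {"x": -0.2,"y": 0,"z": 0,"wx": 0,"wy": 0,"wz": 0}
    - {"x": 0,"y": 0,"z": 0,"wx": 0,"wy": 0,"wz": 0}

```text
clock: 19.58
position: [497.9, -360.3, 73.4]
tcp_rot: [0.046, 0.999, -0.0, 0.0]
force: [-0.1, -0.1, -9.3]
finger_gap: 13.0
```

carry_out:
  deltas:
    - {"x": -0.1,"y": 0,"z": 0,"wx": 0,"wy": 0,"wz": 0}
    - {"x": -0.1,"y": 0,"z": 0,"wx": 0,"wy": 0,"wz": 0}
    - {"x": -0.1,"y": 0,"z": 0,"wx": 0,"wy": 0,"wz": 0}
    - {"x": 0,"y": 0,"z": 0,"wx": 0,"wy": 0,"wz": 0}

```text
clock: 19.92
position: [500.6, -360.6, 73.3]
tcp_rot: [0.046, 0.999, -0.0, 0.0]
force: [-0.6, -0.8, -9.5]
finger_gap: 12.8
```

```bash
python3 - <<'E'
from h import *
st(); favg(3); B=BAY['tall']; to(*inb(B,5.5,-46),72,B[2])
E
```

```text
{'clock': 19.917, 'position': [500.609, -360.559, 73.333], 'tcp_rot': [0.046, 0.999, -0.0, 0.0], 'force': [-0.62, -0.765, -9.547], 'wrist_torque': [-0.049, -0.016, -0.037], 'finger_gap': 12.797, 'joint_pos': [-0.836, 0.186, -0.101, 1.283, -0.0, -0.744]}
F mean [-0.059  0.223 -8.487 -0.026  0.024  0.013] std [1.02 0.41 0.73 0.02 0.03 0.03]
shift cm [-0.28 -0.01  0.13] turn deg [-0.   -0.    0.02] rows>= 1.0
```

carry_out:
  deltas:
    - {"x": 0,"y": 0,"z": 0.1,"wx": 0,"wy": 0,"wz": 0}
    - {"x": 0,"y": 0,"z": 0.1,"wx": 0,"wy": 0,"wz": 0}
    - {"x": 0,"y": 0,"z": 0,"wx": 0,"wy": 0,"wz": 0}
    - {"x": 0,"y": 0,"z": 0,"wx": 0,"wy": 0,"wz": 0}

```text
clock: 20.4
position: [500.4, -360.7, 72.1]
tcp_rot: [0.046, 0.999, -0.0, 0.0]
force: [-4.2, 2.5, 1.2]
finger_gap: 13.0
```

carry_out:
  deltas:
    - {"x": -0.1,"y": 0,"z": 0,"wx": 0,"wy": 0,"wz": 0}
    - {"x": -0.1,"y": 0,"z": 0,"wx": 0,"wy": 0,"wz": 0}
    - {"x": -0.1,"y": 0,"z": 0,"wx": 0,"wy": 0,"wz": 0}
    - {"x": 0,"y": 0,"z": 0,"wx": 0,"wy": 0,"wz": 0}

```text
clock: 20.73
position: [503.1, -361.2, 72.0]
tcp_rot: [0.046, 0.999, -0.001, -0.0]
force: [-6.6, 0.1, 2.1]
finger_gap: 13.1
```

carry_out:
  deltas:
    - {"x": -0.1,"y": 0,"z": 0,"wx": 0,"wy": 0,"wz": 0}
    - {"x": -0.05,"y": 0,"z": 0,"wx": 0,"wy": 0,"wz": 0}
    - {"x": 0,"y": 0,"z": 0,"wx": 0,"wy": 0,"wz": 0}

```text
clock: 20.98
position: [504.5, -361.4, 72.0]
tcp_rot: [0.046, 0.999, -0.001, -0.0]
force: [-5.7, 0.8, 2.4]
finger_gap: 12.8
```

```bash
python3 - <<'E'
from h import *
st(); favg(4); B=BAY['tall']; to(*inb(B,5.5,-46),72,B[2])
E
```

```text
{'clock': 20.983, 'position': [504.518, -361.397, 72.01], 'tcp_rot': [0.046, 0.999, -0.001, -0.0], 'force': [-5.703, 0.809, 2.406], 'wrist_torque': [0.173, 1.155, 0.009], 'finger_gap': 12.809, 'joint_pos': [-0.831, 0.198, -0.091, 1.282, -0.001, -0.739]}
F mean [-6.308  0.729  1.756  0.21   1.187  0.046] std [0.5  0.47 0.4  0.01 0.02 0.03]
shift cm [0.13 0.05 0.  ] turn deg [-0.06 -0.03 -0.01] rows>= 1.0
```

carry_out:
  deltas:
    - {"x": -0.1,"y": 0,"z": 0,"wx": 0,"wy": 0,"wz": 0}
    - {"x": -0.1,"y": 0,"z": 0,"wx": 0,"wy": 0,"wz": 0}
    - {"x": 0,"y": 0,"z": 0,"wx": 0,"wy": 0,"wz": 0}

```text
clock: 21.43
position: [505.1, -361.5, 72.1]
tcp_rot: [0.047, 0.999, -0.0, -0.002]
force: [-15.3, 1.4, 7.5]
finger_gap: 13.0
```

carry_out:
  deltas:
    - {"x": -0.1,"y": 0,"z": 0,"wx": 0,"wy": 0,"wz": 0}
    - {"x": -0.05,"y": 0,"z": 0,"wx": 0,"wy": 0,"wz": 0}
    - {"x": 0,"y": 0,"z": 0,"wx": 0,"wy": 0,"wz": 0}

```text
clock: 21.68
position: [505.1, -361.4, 72.0]
tcp_rot: [0.047, 0.999, -0.0, -0.003]
force: [-23.5, 3.5, 11.9]
finger_gap: 13.2
```

```bash
cat >>h.py <<'E'
def bays():
    c=snap('side'); P=pts(c)
    for nb in BAY:
        B=BAY[nb]; a=np.radians(B[2]); d=P[...,:2]-np.array(B[:2]); bx=d[...,0]*np.cos(a)+d[...,1]*np.sin(a); by=-d[...,0]*np.sin(a)+d[...,1]*np.cos(a)
        for l in(46,-46):
            m=(abs(by-l)<28)&(abs(bx)<110)&(P[...,2]>52)&(P[...,2]<67)
            if m.sum()>30: print(nb,l,'lid n',m.sum(),'z',np.median(P[m][:,2]).round(1),'bx',np.percentile(bx[m],[2,98]).round(1),'by',np.median(by[m]).round(1),'slope',np.polyfit(bx[m],P[m][:,2],1)[0].round(3))
        m=(abs(by)<80)&(bx>70)&(bx<95)&(P[...,2]>(70 if nb=='tall' else 15))&(P[...,2]<(105 if nb=='tall' else 26)); print(nb,'back face bx',np.percentile(bx[m],[10,50,90]).round(1) if m.sum() else None)
    return c
E
python3 - <<'E'
from h import *
st(); favg(2); c=bays()
cv2.imwrite('pics/s3.png',cv2.resize(c['img'][100:200,200:330],None,fx=4.5,fy=4.5)[...,::-1])
E
```

```text
{'clock': 21.683, 'position': [505.129, -361.447, 72.048], 'tcp_rot': [0.047, 0.999, -0.0, -0.003], 'force': [-23.535, 3.509, 11.863], 'wrist_torque': [0.675, 4.449, 0.044], 'finger_gap': 13.241, 'joint_pos': [-0.829, 0.206, -0.081, 1.288, -0.005, -0.735]}
F mean [-23.217   3.54   12.416   0.709   4.418   0.074] std [0.09 0.37 0.56 0.02 0.03 0.  ]
low back face bx [80.9 82.2 84.6]
tall -46 lid n 327 z 60.9 bx [-66.1  82.5] by -37.1 slope 0.007
tall back face bx [80.6 83.1 84.4]
```

View pics/s3.png

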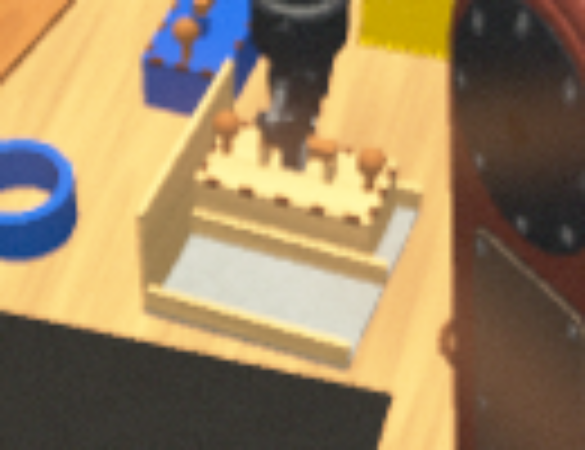

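The box is stopped at the back board: the force jumped to 23 N with no further travel. I'll relieve the push, release and rise.

carry_out:
  deltas:
    - {"x": 0.1,"y": 0,"z": 0,"wx": 0,"wy": 0,"wz": 0}
    - {"x": 0.1,"y": 0,"z": 0,"wx": 0,"wy": 0,"wz": 0}
    - {"x": 0,"y": 0,"z": 0,"wx": 0,"wy": 0,"wz": 0}

```text
clock: 22.08
position: [505.1, -361.5, 72.0]
tcp_rot: [0.047, 0.999, -0.0, -0.001]
force: [-11.3, 1.9, 4.4]
finger_gap: 12.9
```

carry_out:
  deltas:
    - {"x": 0,"y": 0,"z": 0,"wx": 0,"wy": 0,"wz": 0}
    - {"x": 0,"y": 0,"z": 0,"wx": 0,"wy": 0,"wz": 0}
    - {"x": 0,"y": 0,"z": 0,"wx": 0,"wy": 0,"wz": 0}
    - {"x": 0,"y": 0,"z": 0,"wx": 0,"wy": 0,"wz": 0}
    - {"x": 0,"y": 0,"z": -1.5,"wx": 0,"wy": 0,"wz": 0}
    - {"x": 0,"y": 0,"z": -3,"wx": 0,"wy": 0,"wz": 0}
    - {"x": 0,"y": 0,"z": -3,"wx": 0,"wy": 0,"wz": 0}
    - {"x": 0,"y": 0,"z": 0,"wx": 0,"wy": 0,"wz": 0}
  hand: 0

```text
clock: 22.75
position: [508.7, -363.2, 153.2]
tcp_rot: [0.046, 0.999, -0.003, 0.003]
force: [0.4, -0.9, 0.9]
finger_gap: 42.8
```

```bash
python3 - <<'E'
from h import *
st(); favg(2); c=bays(); to(*BOX['L'][:2],150,BOX['L'][2])
E
```

```text
{'clock': 22.75, 'position': [508.704, -363.198, 153.247], 'tcp_rot': [0.046, 0.999, -0.003, 0.003], 'force': [0.381, -0.884, 0.924], 'wrist_torque': [-0.016, -0.021, -0.053], 'finger_gap': 42.79, 'joint_pos': [-0.829, 0.167, 0.024, 1.418, 0.0, -0.737]}
F mean [-2.61e-01  5.81e-01 -1.01e+00  1.80e-02  1.00e-03  5.00e-03] std [0.1  0.7  0.27 0.05 0.04 0.02]
low back face bx [81.2 82.5 86. ]
tall -46 lid n 342 z 60.9 bx [-66.9  83.2] by -39.5 slope 0.005
tall back face bx [78.  83.2 84.3]
shift cm [ 2.83 43.67 -0.39] turn deg [-0.03  0.04  2.93] rows>= 11.0
```

```bash
python3 - <<'E'
from h import *
c=snap('top'); P=pts(c)
for z0,z1 in((45,68),(73,100)):
    m=np.zeros(P.shape[:2],bool); m[155:215,185:230]=1; m&=(P[...,2]>z0)&(P[...,2]<z1)
    r=cv2.minAreaRect(P[m][:,:2].astype(np.float32)); print(m.sum(),np.round(r[0],1),np.round(r[1],1),round(r[2],1))
E
```

```text
830 [518.4  76.1] [ 77.2 152. ] 81.8
146 [518.   75.5] [ 21.5 144.6] 82.2
```

carry_out:
  deltas:
    - {"x": 0.25,"y": 3.9,"z": 0,"wx": 0,"wy": 0,"wz": 0}
    - {"x": 0.25,"y": 3.9,"z": 0,"wx": 0,"wy": 0,"wz": 0}
    - {"x": 0.25,"y": 3.9,"z": 0,"wx": 0,"wy": 0,"wz": 0}
    - {"x": 0.25,"y": 3.9,"z": 0,"wx": 0,"wy": 0,"wz": 0}
    - {"x": 0.25,"y": 3.9,"z": 0,"wx": 0,"wy": 0,"wz": 0}
    - {"x": 0.25,"y": 3.9,"z": 0,"wx": 0,"wy": 0,"wz": 0}
    - {"x": 0.25,"y": 3.9,"z": 0,"wx": 0,"wy": 0,"wz": 0}
    - {"x": 0.25,"y": 3.9,"z": 0,"wx": 0,"wy": 0,"wz": 0}
    - {"x": 0.25,"y": 3.9,"z": 0,"wx": 0,"wy": 0,"wz": 0}
    - {"x": 0.25,"y": 3.9,"z": 0,"wx": 0,"wy": 0,"wz": 0}
    - {"x": 0.3,"y": 4.0,"z": 0,"wx": 0,"wy": 0,"wz": 0}
    - {"x": 0,"y": 0,"z": 0,"wx": 0,"wy": 0,"wz": 2.5}
    - {"x": 0,"y": 0,"z": 0,"wx": 0,"wy": 0,"wz": 0}

```text
clock: 24.03
position: [517.1, 71.9, 144.8]
tcp_rot: [0.067, 0.998, 0.0, -0.001]
force: [-0.3, 0.1, 1.2]
finger_gap: 42.6
```

```bash
python3 - <<'E'
from h import *
st(); to(*BOX['L'][:2],70,BOX['L'][2])
E
```

```text
{'clock': 24.033, 'position': [517.128, 71.914, 144.838], 'tcp_rot': [0.067, 0.998, 0.0, -0.001], 'force': [-0.291, 0.133, 1.238], 'wrist_torque': [-0.002, -0.027, -0.02], 'finger_gap': 42.597, 'joint_pos': [-0.113, -0.131, -0.292, 1.411, -0.0, 0.021]}
shift cm [-0.11  0.45  7.48] turn deg [-0.01 -0.12  0.54] rows>= 2.0
```

carry_out:
  deltas:
    - {"x": -0.1,"y": 0.4,"z": 1,"wx": 0,"wy": 0,"wz": 0.4}
    - {"x": 0,"y": 0,"z": 2.5,"wx": 0,"wy": 0,"wz": 0}
    - {"x": 0,"y": 0,"z": 2.5,"wx": 0,"wy": 0,"wz": 0}
    - {"x": 0,"y": 0,"z": 1.4,"wx": 0,"wy": 0,"wz": 0}
    - {"x": 0,"y": 0,"z": 0,"wx": 0,"wy": 0,"wz": 0}
    - {"x": 0,"y": 0,"z": 0,"wx": 0,"wy": 0,"wz": 0}

```text
clock: 24.53
position: [518.7, 72.6, 70.9]
tcp_rot: [0.072, 0.997, -0.0, -0.001]
force: [1.1, 0.9, 0.1]
finger_gap: 42.4
```

carry_out:
  deltas:
    - {"x": 0,"y": 0,"z": 0,"wx": 0,"wy": 0,"wz": 0}
    - {"x": 0,"y": 0,"z": 0,"wx": 0,"wy": 0,"wz": 0}
    - {"x": 0,"y": 0,"z": 0,"wx": 0,"wy": 0,"wz": 0}
    - {"x": 0,"y": 0,"z": 0,"wx": 0,"wy": 0,"wz": 0}
    - {"x": 0,"y": 0,"z": 0,"wx": 0,"wy": 0,"wz": 0}
    - {"x": 0,"y": 0,"z": 0,"wx": 0,"wy": 0,"wz": 0}
    - {"x": 0,"y": 0,"z": 0,"wx": 0,"wy": 0,"wz": 0}
  hand: -1

```text
clock: 25.12
position: [520.6, 73.6, 73.3]
tcp_rot: [0.071, 0.997, 0.0, 0.001]
force: [1.8, 1.5, 6.2]
finger_gap: 12.7
```

carry_out:
  deltas:
    - {"x": 0,"y": 0,"z": -0.5,"wx": 0,"wy": 0,"wz": 0}
    - {"x": 0,"y": 0,"z": -1.0,"wx": 0,"wy": 0,"wz": 0}
    - {"x": 0,"y": 0,"z": -1.5,"wx": 0,"wy": 0,"wz": 0}
    - {"x": 0,"y": 0,"z": -1.5,"wx": 0,"wy": 0,"wz": 0}
    - {"x": 0,"y": 0,"z": -1.5,"wx": 0,"wy": 0,"wz": 0}
    - {"x": 0,"y": 0,"z": 0,"wx": 0,"wy": 0,"wz": 0}
    - {"x": 0,"y": 0,"z": 0,"wx": 0,"wy": 0,"wz": 0}

```text
clock: 25.7
position: [520.0, 73.4, 132.8]
tcp_rot: [0.071, 0.997, -0.0, 0.0]
force: [0.7, 1.0, -3.3]
finger_gap: 12.8
```

```bash
python3 - <<'E'
from h import *
st(); favg(5)
for n,l in(('low',-46),('tall',46)): B=BAY[n]; to(*inb(B,-9,l),127,B[2])
E
```

```text
{'clock': 25.7, 'position': [519.988, 73.418, 132.811], 'tcp_rot': [0.071, 0.997, -0.0, 0.0], 'force': [0.75, 0.977, -3.296], 'wrist_torque': [0.03, 0.035, -0.007], 'finger_gap': 12.843, 'joint_pos': [-0.109, -0.122, -0.306, 1.386, -0.0, 0.034]}
F mean [-0.125 -0.193 -3.142  0.016 -0.009  0.01 ] std [0.53 0.43 0.23 0.01 0.04 0.02]
shift cm [ 4.79 21.32  0.42] turn deg [-0.01 -0.11 -4.88] rows>= 6.0
shift cm [ -2.72 -34.1    0.41] turn deg [-0.01 -0.11 -2.88] rows>= 9.0
```

carry_out:
  deltas:
    - {"x": 0.5,"y": 1.5,"z": 0,"wx": 0,"wy": 0,"wz": 0}
    - {"x": 0.7,"y": 3,"z": 0,"wx": 0,"wy": 0,"wz": 0}
    - {"x": 0.7,"y": 3,"z": 0,"wx": 0,"wy": 0,"wz": 0}
    - {"x": 0.7,"y": 3.3,"z": 0,"wx": 0,"wy": 0,"wz": 0}
    - {"x": 0.7,"y": 3.3,"z": 0,"wx": 0,"wy": 0,"wz": 0}
    - {"x": 0.7,"y": 3,"z": 0,"wx": 0,"wy": 0,"wz": 0}
    - {"x": 0.5,"y": 2.5,"z": 0,"wx": 0,"wy": 0,"wz": 0}
    - {"x": 0.3,"y": 1.7,"z": 0,"wx": 0,"wy": 0,"wz": 0}
    - {"x": 0,"y": 0,"z": 0,"wx": 0,"wy": 0,"wz": -2.5}
    - {"x": 0,"y": 0,"z": 0,"wx": 0,"wy": 0,"wz": -2.4}
    - {"x": 0,"y": 0,"z": 0,"wx": 0,"wy": 0,"wz": 0}
    - {"x": 0,"y": 0,"z": 0,"wx": 0,"wy": 0,"wz": 0}

```text
clock: 26.95
position: [502.2, 291.1, 131.6]
tcp_rot: [0.029, 1.0, -0.0, -0.0]
force: [-0.6, -0.5, -2.7]
finger_gap: 12.6
```

```bash
python3 - <<'E'
from h import *
st(); B=BAY['low']; to(*inb(B,-6,-46),88,B[2])
c=snap('side'); cv2.imwrite('pics/s4.png',cv2.resize(c['img'][230:370,130:310],None,fx=3.3,fy=3.3)[...,::-1])
E
```

```text
{'clock': 26.95, 'position': [502.158, 291.061, 131.611], 'tcp_rot': [0.029, 1.0, -0.0, -0.0], 'force': [-0.626, -0.548, -2.674], 'wrist_torque': [0.026, 0.026, 0.015], 'finger_gap': 12.554, 'joint_pos': [0.3, 0.051, -0.14, 1.382, -0.0, 0.359]}
shift cm [-0.27  0.03  4.36] turn deg [-0.03 -0.05 -0.06] rows>= 2.0
```

View pics/s4.png

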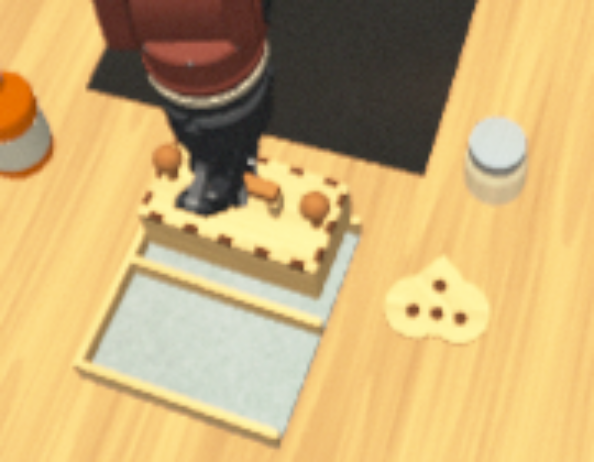

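The box hangs above the low bay's near lane and parallel to it; the jar and heart are clear. I'll lower it in stages.

carry_out:
  deltas:
    - {"x": 0,"y": 0,"z": 1,"wx": 0,"wy": 0,"wz": 0}
    - {"x": 0,"y": 0,"z": 1,"wx": 0,"wy": 0,"wz": 0}
    - {"x": 0,"y": 0,"z": 0.7,"wx": 0,"wy": 0,"wz": 0}
    - {"x": 0,"y": 0,"z": 0.7,"wx": 0,"wy": 0,"wz": 0}
    - {"x": 0,"y": 0,"z": 0.6,"wx": 0,"wy": 0,"wz": 0}
    - {"x": 0,"y": 0,"z": 0.4,"wx": 0,"wy": 0,"wz": 0}
    - {"x": 0,"y": 0,"z": 0,"wx": 0,"wy": 0,"wz": 0}

```text
clock: 27.58
position: [501.9, 290.9, 87.0]
tcp_rot: [0.029, 1.0, -0.0, -0.001]
force: [-0.4, 0.4, -2.3]
finger_gap: 12.8
```

carry_out:
  deltas:
    - {"x": 0,"y": 0,"z": 0.3,"wx": 0,"wy": 0,"wz": 0}
    - {"x": 0,"y": 0,"z": 0.3,"wx": 0,"wy": 0,"wz": 0}
    - {"x": 0,"y": 0,"z": 0.2,"wx": 0,"wy": 0,"wz": 0}
    - {"x": 0,"y": 0,"z": 0.1,"wx": 0,"wy": 0,"wz": 0}
    - {"x": 0,"y": 0,"z": 0,"wx": 0,"wy": 0,"wz": 0}
    - {"x": 0,"y": 0,"z": 0,"wx": 0,"wy": 0,"wz": 0}

```text
clock: 28.08
position: [502.5, 291.2, 79.3]
tcp_rot: [0.029, 1.0, -0.0, 0.0]
force: [-0.0, -0.4, -2.4]
finger_gap: 12.9
```

```bash
python3 - <<'E'
from h import *
st(); favg(3); bays(); B=BAY['low']; to(*inb(B,5.5,-46),76,B[2])
E
```

```text
{'clock': 28.083, 'position': [502.52, 291.181, 79.343], 'tcp_rot': [0.029, 1.0, -0.0, 0.0], 'force': [-0.048, -0.425, -2.395], 'wrist_torque': [-0.012, -0.011, 0.033], 'finger_gap': 12.894, 'joint_pos': [0.3, 0.074, -0.211, 1.286, -0.0, 0.357]}
F mean [-0.15  -0.344 -2.164  0.011  0.008 -0.018] std [0.41 0.28 0.06 0.01 0.02 0.01]
low -46 lid n 522 z 63.8 bx [-84.4  62.3] by -36.4 slope 0.004
low back face bx [81.1 82.2 84.6]
tall -46 lid n 286 z 60.8 bx [-62.2  83.2] by -41.1 slope -0.0
tall back face bx [78.2 83.1 84.5]
shift cm [-1.37  0.01  0.35] turn deg [0.   0.02 0.02] rows>= 1.0
```

carry_out:
  deltas:
    - {"x": 0,"y": 0,"z": 0.15,"wx": 0,"wy": 0,"wz": 0}
    - {"x": 0,"y": 0,"z": 0.15,"wx": 0,"wy": 0,"wz": 0}
    - {"x": 0,"y": 0,"z": 0,"wx": 0,"wy": 0,"wz": 0}
    - {"x": 0,"y": 0,"z": 0,"wx": 0,"wy": 0,"wz": 0}

```text
clock: 28.62
position: [502.6, 291.3, 76.4]
tcp_rot: [0.029, 1.0, 0.0, 0.0]
force: [-0.1, 1.5, 0.7]
finger_gap: 12.9
```

carry_out:
  deltas:
    - {"x": -0.2,"y": 0,"z": 0,"wx": 0,"wy": 0,"wz": 0}
    - {"x": -0.2,"y": 0,"z": 0,"wx": 0,"wy": 0,"wz": 0}
    - {"x": -0.2,"y": 0,"z": 0,"wx": 0,"wy": 0,"wz": 0}
    - {"x": -0.2,"y": 0,"z": 0,"wx": 0,"wy": 0,"wz": 0}
    - {"x": -0.2,"y": 0,"z": 0,"wx": 0,"wy": 0,"wz": 0}
    - {"x": -0.2,"y": 0,"z": 0,"wx": 0,"wy": 0,"wz": 0}
    - {"x": -0.1,"y": 0,"z": 0,"wx": 0,"wy": 0,"wz": 0}
    - {"x": 0,"y": 0,"z": 0,"wx": 0,"wy": 0,"wz": 0}

```text
clock: 29.28
position: [515.8, 290.4, 76.3]
tcp_rot: [0.029, 1.0, -0.0, 0.0]
force: [-2.1, 1.3, 3.2]
finger_gap: 12.8
```

carry_out:
  deltas:
    - {"x": -0.1,"y": 0,"z": 0,"wx": 0,"wy": 0,"wz": 0}
    - {"x": -0.1,"y": 0,"z": 0,"wx": 0,"wy": 0,"wz": 0}
    - {"x": -0.1,"y": 0,"z": 0,"wx": 0,"wy": 0,"wz": 0}
    - {"x": 0,"y": 0,"z": 0,"wx": 0,"wy": 0,"wz": 0}

```text
clock: 29.62
position: [518.6, 290.3, 76.3]
tcp_rot: [0.029, 1.0, -0.0, 0.0]
force: [-4.2, 0.7, 3.5]
finger_gap: 12.7
```

```bash
python3 - <<'E'
from h import *
st(); favg(3); bays()
E
```

```text
{'clock': 29.617, 'position': [518.567, 290.252, 76.331], 'tcp_rot': [0.029, 1.0, -0.0, 0.0], 'force': [-4.21, 0.657, 3.5], 'wrist_torque': [-0.038, 0.806, -0.098], 'finger_gap': 12.696, 'joint_pos': [0.29, 0.117, -0.171, 1.283, -0.0, 0.348]}
F mean [-3.725  0.674  3.821 -0.023  0.731 -0.091] std [0.4  0.56 0.16 0.   0.02 0.02]
low -46 lid n 543 z 60.8 bx [-68.9  78.5] by -36.1 slope 0.001
low back face bx [79.5 81.7 84.5]
tall -46 lid n 248 z 60.9 bx [-43.8  82. ] by -41.2 slope -0.004
tall back face bx [79.7 82.9 84.3]
```

carry_out:
  deltas:
    - {"x": -0.1,"y": 0,"z": 0,"wx": 0,"wy": 0,"wz": 0}
    - {"x": -0.1,"y": 0,"z": 0,"wx": 0,"wy": 0,"wz": 0}
    - {"x": 0,"y": 0,"z": 0,"wx": 0,"wy": 0,"wz": 0}

```text
clock: 30.07
position: [519.7, 290.2, 76.4]
tcp_rot: [0.028, 1.0, -0.0, -0.001]
force: [-8.6, -0.3, 8.8]
finger_gap: 13.0
```

carry_out:
  deltas:
    - {"x": -0.1,"y": 0,"z": 0,"wx": 0,"wy": 0,"wz": 0}
    - {"x": -0.05,"y": 0,"z": 0,"wx": 0,"wy": 0,"wz": 0}
    - {"x": 0,"y": 0,"z": 0,"wx": 0,"wy": 0,"wz": 0}

```text
clock: 30.32
position: [520.0, 290.2, 76.6]
tcp_rot: [0.028, 1.0, -0.0, -0.002]
force: [-17.0, 0.2, 14.3]
finger_gap: 12.7
```

carry_out:
  deltas:
    - {"x": -0.1,"y": 0,"z": 0,"wx": 0,"wy": 0,"wz": 0}
    - {"x": 0,"y": 0,"z": 0,"wx": 0,"wy": 0,"wz": 0}

```text
clock: 30.48
position: [520.1, 290.2, 76.7]
tcp_rot: [0.028, 1.0, -0.0, -0.003]
force: [-21.0, -1.1, 18.1]
finger_gap: 13.2
```

The box stopped at the back wall: the force rose to 21 N with only 0.1 mm more travel. I'll relieve the push, release and rise.

carry_out:
  deltas:
    - {"x": 0.1,"y": 0,"z": 0,"wx": 0,"wy": 0,"wz": 0}
    - {"x": 0.1,"y": 0,"z": 0,"wx": 0,"wy": 0,"wz": 0}
    - {"x": 0,"y": 0,"z": 0,"wx": 0,"wy": 0,"wz": 0}

```text
clock: 30.73
position: [519.8, 290.3, 76.4]
tcp_rot: [0.028, 1.0, -0.0, -0.001]
force: [-10.6, -0.4, 9.6]
finger_gap: 13.0
```

carry_out:
  deltas:
    - {"x": 0,"y": 0,"z": 0,"wx": 0,"wy": 0,"wz": 0}
    - {"x": 0,"y": 0,"z": 0,"wx": 0,"wy": 0,"wz": 0}
    - {"x": 0,"y": 0,"z": 0,"wx": 0,"wy": 0,"wz": 0}
    - {"x": 0,"y": 0,"z": 0,"wx": 0,"wy": 0,"wz": 0}
    - {"x": 0,"y": 0,"z": -1.5,"wx": 0,"wy": 0,"wz": 0}
    - {"x": 0,"y": 0,"z": -3,"wx": 0,"wy": 0,"wz": 0}
    - {"x": 0,"y": 0,"z": -3,"wx": 0,"wy": 0,"wz": 0}
    - {"x": 0,"y": -3,"z": -3,"wx": 0,"wy": 0,"wz": 0}
    - {"x": 0,"y": -4,"z": 0,"wx": 0,"wy": 0,"wz": 0}
    - {"x": 0,"y": -4,"z": 0,"wx": 0,"wy": 0,"wz": 0}
    - {"x": 0,"y": -4,"z": 0,"wx": 0,"wy": 0,"wz": 0}
    - {"x": 0,"y": -4,"z": 0,"wx": 0,"wy": 0,"wz": 0}
    - {"x": 0,"y": -4,"z": 0,"wx": 0,"wy": 0,"wz": 0}
    - {"x": 0,"y": -3,"z": 0,"wx": 0,"wy": 0,"wz": 0}
    - {"x": 0,"y": 0,"z": 0,"wx": 0,"wy": 0,"wz": 0}
    - {"x": 0,"y": 0,"z": 0,"wx": 0,"wy": 0,"wz": 0}
  hand: 0

```text
clock: 32.07
position: [506.3, 29.5, 180.8]
tcp_rot: [0.03, 1.0, -0.0, 0.0]
force: [0.7, 1.0, -1.0]
finger_gap: 42.7
```

```bash
python3 - <<'E'
from h import *
st(); favg(3); bays()
c=snap('top'); P=pts(c)
for n,(u0,u1,v0,v1) in dict(low=(100,175,150,225),tall=(285,360,150,228)).items():
    for z0,z1 in((50,70),(74,102)):
        m=np.zeros(P.shape[:2],bool); m[v0:v1,u0:u1]=1; m&=(P[...,2]>z0)&(P[...,2]<z1)
        if n=='tall':
            B=BAY['tall'];a=np.radians(B[2]);m&=((P[...,0]-B[0])*np.cos(a)+(P[...,1]-B[1])*np.sin(a)<79 if z1>70 else 90)
        q=P[m][:,:2].astype(np.float32); r=cv2.minAreaRect(q); B=BAY[n];a=np.radians(B[2]);d=np.array(r[0])-B[:2]
        print(n,len(q),np.round(r[1],1),round(r[2],1),'in bay',(d[0]*np.cos(a)+d[1]*np.sin(a)).round(1),(-d[0]*np.sin(a)+d[1]*np.cos(a)).round(1))
cv2.imwrite('pics/top5.png',cv2.resize(c['img'][120:270,95:370],None,fx=2.9,fy=2.9)[...,::-1])
E
```

```text
{'clock': 32.067, 'position': [506.278, 29.537, 180.837], 'tcp_rot': [0.03, 1.0, -0.0, 0.0], 'force': [0.731, 0.956, -1.045], 'wrist_torque': [0.053, 0.017, 0.022], 'finger_gap': 42.716, 'joint_pos': [-0.2, -0.186, -0.277, 1.479, -0.0, -0.139]}
F mean [-0.224 -0.253  0.151  0.019 -0.011 -0.003] std [0.27 0.53 0.42 0.03 0.03 0.05]
low -46 lid n 773 z 60.7 bx [-67.7  77.5] by -37.8 slope -0.0
low back face bx [75.1 81.7 83.1]
tall -46 lid n 342 z 60.9 bx [-66.5  81.5] by -39.0 slope 0.006
tall back face bx [70.8 73.6 82.9]
low 802 [ 78.2 151.1] 86.4 in bay 6.1 -45.8
low 141 [ 23.9 144.9] 86.2 in bay 5.3 -45.0Traceback (most recent call last):
  File "<stdin>", line 8, in <module>
numpy._core._exceptions._UFuncOutputCastingError: Cannot cast ufunc 'bitwise_and' output from dtype('int64') to dtype('bool') with casting rule 'same_kind'
```

```bash
python3 - <<'E'
from h import *
c=dict(np.load('pics/top.npz')); P=pts(c); B=BAY['tall'];a=np.radians(B[2])
d=P[...,:2]-np.array(B[:2]); bx=d[...,0]*np.cos(a)+d[...,1]*np.sin(a); by=-d[...,0]*np.sin(a)+d[...,1]*np.cos(a)
for z0,z1 in((50,68),(82,102)):
    m=(abs(bx)<(79 if z0>70 else 95))&(by<5)&(by>-95)&(P[...,2]>z0)&(P[...,2]<z1)
    r=cv2.minAreaRect(np.stack([bx[m],by[m]],-1).astype(np.float32)); print(m.sum(),np.round(r[0],1),np.round(r[1],1),round(r[2],1))
cv2.imwrite('pics/top5.png',cv2.resize(c['img'][70:270,95:370],None,fx=2.9,fy=2.9)[...,::-1])
E
```

```text
818 [  7.  -43.2] [ 97.7 152.2] 89.3
140 [  5.6 -45.1] [146.1  20.2] 0.7
```

View pics/top5.png

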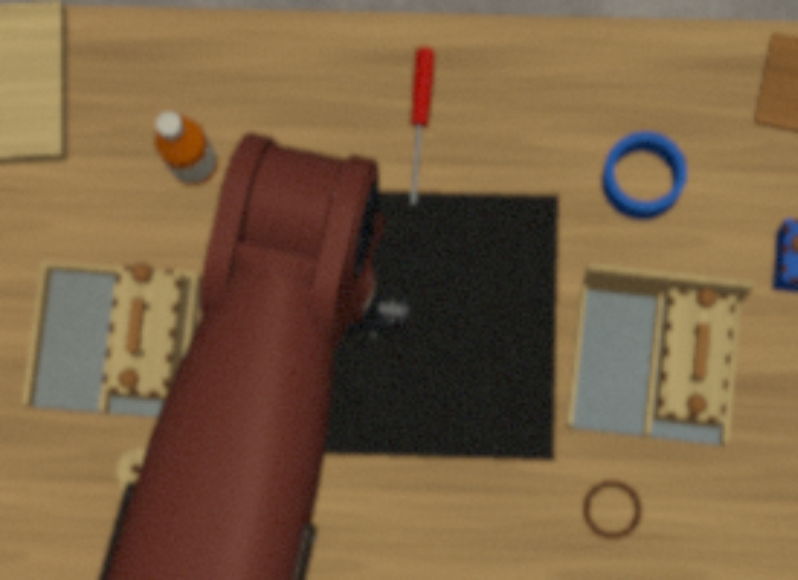

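Both boxes are home: the left one at px (145,330) in the low bay and the right one at (702,355) in the tall bay. The bystanders are where they were, and the gripper is clear of everything.

```bash
python3 -c "
from plant import order; print(order.sign_off())"
```

```text
the job is handed in; nothing more can be done
None
```

I felt both boxes by their near knobs and put each in a bay: the left one, nearly empty, in the low-backed bay and the right one, full, in the tall-backed bay. The job was handed in at about 32 s on the robot's clock. It returned no verdict.

| Box | Felt at the knob (tilt) | Weight hanging from the bar | Bay and lane | Measured x in the bay (allowed 0.5–10 mm) |
|---|---|---|---|---|
| Left | 2.7 N (about 0.07 rad) | 3.1 N, nearly empty | low-backed, right lane | 5.3–6.1 mm |
| Right | 4.1 N (about 0.065 rad) | 8.45 N, full | tall-backed, right lane | 5.6–7.0 mm |

- **Pushing home:** I slid each box along the bay floor until it stopped at the back wall, with at most about 24 N of push. Then I backed off and let go.
- **Last checks:** both lids lay level and within about 0.02 rad of the bay's direction, and the fingers were clear with no force on them. In the last picture glue, tape, driver and hoop had not moved. The jar was hidden under the arm and the heart was only partly visible, but an earlier picture showed both clear of the box being carried.
- **What disagreed:** the left box's knob force and moment did not fit one weight as I pitched the tool. The first reading gave about 2.8 N and the second nearer 5.6 N, so I sorted that box by its weight hanging from the bar. That bar reading of 3.1 N is slightly above the 3.04 N stated maximum, which is within sensor noise.

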